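# Hang the rinsed cups on the draining pegs

## Task

Hang the two rinsed terracotta cups mouth-down on the slanting draining pegs: first the tall beaker on the long peg, then the short cup on the short peg. Slide each one on in your grip and press it gently but firmly until you feel its floor stop on the end of the peg, hold it there a moment, then let go so that it hangs fully home. The clay is brittle, so neither ram it on the peg nor squeeze it hard, and leave everything else on the table where it is.

Things in the scene. Friction and masses are not known exactly. Their poses are not given: they have to be found in the camera images.
- tall_beaker: The tall beaker: straight round terracotta cup, no handle, 120 mm long, outside diameter 64 mm, bore 56 mm, floor 6 mm thick, 114 mm deep inside, 200 g give or take 30%. Origin: centre of the outside of its closed end; +z along its axis out through the mouth. Starts lying in a gap of the slatted board, axis 52 mm above the table, mouth facing the robot's side of the table (-x, within 15 degrees). Brittle.
- tall_beaker_floor (a point): Centre of the inside of the tall beaker's floor (6 mm along +z from its origin). It stops on the tip of the peg's steel end when home; 3 to 27 mm of the foot then stays free below the rim to drain. More than 22 N against a peg, or a grip of more than 45 N, breaks the cup.
- tall_beaker_rim (a point): Centre of the tall beaker's mouth (120 mm along +z from its origin).
- short_cup: The short cup: straight round terracotta cup, no handle, 85 mm long, outside diameter 64 mm, bore 56 mm, floor 6 mm thick, 79 mm deep inside, 160 g give or take 30%. Origin: centre of the outside of its closed end; +z along its axis out through the mouth. Starts lying in a gap of the slatted board, axis 52 mm above the table, mouth facing the robot's side of the table (-x, within 15 degrees). Brittle.
- short_cup_floor (a point): Centre of the inside of the short cup's floor (6 mm along +z from its origin). It stops on the tip of the peg's steel end when home; 3 to 27 mm of the foot then stays free below the rim to drain. More than 22 N against a peg, or a grip of more than 45 N, breaks the cup.
- short_cup_rim (a point): Centre of the short cup's mouth (85 mm along +z from its origin).
- long_peg: Long draining peg: rigid wooden dowel 20 mm thick, 104 mm long, on a fixed stand in the tray; fits the tall beaker. Origin: centre of its foot, 95 mm above the table, at the face of a plate 60 x 52 x 12 mm square to the peg. +z runs up the peg, 40 degrees above level, leaning away from the robot (from 9 degrees right to 20 left of straight ahead); +x square to it, steeply downwards; y level. Left or right place varies.
- long_peg_end: The adjustable end of the long peg: a steel rod 15 mm thick, domed, sticking out of the dowel's end. It is clamped (does not give) with its tip anywhere from 117 to 141 mm from the peg's foot, different each time and not measured: the pose reported is the foot's, same as the peg's. A cup is home when its floor stops on this tip. Let go, a cup sags a little and hangs askew with its bore on the dowel, which is fine.
- short_peg: Short draining peg: rigid wooden dowel 20 mm thick, 69 mm long, on a fixed stand in the tray; fits the short cup. Origin: centre of its foot, 95 mm above the table, at the face of a plate 60 x 52 x 12 mm square to the peg. +z runs up the peg, 40 degrees above level, leaning away from the robot (from 9 degrees right to 20 left of straight ahead); +x square to it, steeply downwards; y level. Left or right place varies.
- short_peg_end: The adjustable end of the short peg: a steel rod 15 mm thick, domed, sticking out of the dowel's end. It is clamped (does not give) with its tip anywhere from 82 to 106 mm from the peg's foot, different each time and not measured: the pose reported is the foot's, same as the peg's. A cup is home when its floor stops on this tip. 
- duckboard: Fixed slatted wooden board, 220 x 260 mm over its slats, slat tops 26 mm above the table. Origin: centre, at table height; x along the slats. Each cup lies along x on the edges of two slats 36 mm apart (slats 16 mm wide), 95 mm to either side of the middle; which cup is on which side varies.
- tray: Fixed low grey drip tray, 220 x 340 mm, wall 18 mm high, that carries both peg stands. Origin: centre of its underside; the pegs lean along its +x.
- rib: Flat wooden potter's rib, 110 x 56 x 7 mm, lying on the middle slats between the cups (top at 33 mm). Bystander. Origin: centre of its underside.
- tub: Lidded round grey tub, 90 mm across, 75 mm high, beyond the board. Bystander; origin under its centre.
- jar: Lidded jar, 70 mm across, 100 mm high, beyond the board. Bystander; origin under its centre.
- scraper: Flat steel scraper plate, 50 x 100 x 4 mm, lying in the tray in front of the pegs. Bystander. Origin: centre of its underside.
- brush: Brush, 200 mm long, lying flat beyond the board. Bystander; origin on it.
- spoon: Wooden spoon, 220 mm long, lying flat beyond the tray. Bystander; origin on it.
Things that resemble listed ones, but are neither listed nor needed, are in the scene too. What is shaped like the short_cup but purple is not meant.

How it is judged (in metres and radians):
On the way, in this order (a step that is already met when the one before it is completed fails the run):
1. the tall beaker, still gripped, is pressed mouth-down fully home on the long peg (over 2 N) for 0.2 s (z of tall_beaker_floor in the frame of long_peg between 0.104 and 0.154 m and x of tall_beaker_floor in the frame of long_peg between -0.03 and 0.03 m and y of tall_beaker_floor in the frame of long_peg between -0.03 and 0.03 m and angle between the z axis of tall_beaker and the z axis of long_peg, either way round below 0.42 rad and z of tall_beaker_rim in the frame of long_peg below 0.045 m and contact force between tall_beaker and long_peg_end above 0.05 N and contact force between tall_beaker and long_peg_end above 2 N and contact force between the fingers and tall_beaker above 0.5 N), for 0.2 s.
2. the tall beaker is let go and hangs fully home on the long peg (z of tall_beaker_floor in the frame of long_peg between 0.104 and 0.154 m and x of tall_beaker_floor in the frame of long_peg between -0.03 and 0.03 m and y of tall_beaker_floor in the frame of long_peg between -0.03 and 0.03 m and angle between the z axis of tall_beaker and the z axis of long_peg, either way round below 0.42 rad and z of tall_beaker_rim in the frame of long_peg below 0.045 m and contact force between tall_beaker and long_peg_end above 0.05 N and linear speed of tall_beaker below 0.02 m/s and angular speed of tall_beaker below 0.2 rad/s and contact force between the fingers and tall_beaker below 0.1 N), for 0.2 s.
3. the short cup, still gripped, is pressed mouth-down fully home on the short peg (over 2 N) for 0.2 s, the tall beaker still hanging on its own (z of short_cup_floor in the frame of short_peg between 0.069 and 0.119 m and x of short_cup_floor in the frame of short_peg between -0.03 and 0.03 m and y of short_cup_floor in the frame of short_peg between -0.03 and 0.03 m and angle between the z axis of short_cup and the z axis of short_peg, either way round below 0.42 rad and z of short_cup_rim in the frame of short_peg below 0.045 m and contact force between short_cup and short_peg_end above 0.05 N and contact force between short_cup and short_peg_end above 2 N and contact force between the fingers and short_cup above 0.5 N and z of tall_beaker_floor in the frame of long_peg between 0.104 and 0.154 m and x of tall_beaker_floor in the frame of long_peg between -0.03 and 0.03 m and y of tall_beaker_floor in the frame of long_peg between -0.03 and 0.03 m and angle between the z axis of tall_beaker and the z axis of long_peg, either way round below 0.42 rad and z of tall_beaker_rim in the frame of long_peg below 0.045 m and contact force between tall_beaker and long_peg_end above 0.05 N), for 0.2 s.
At the end, for the whole second after the job is handed in: Tall beaker on the long peg, short cup on the short peg, both mouth-down, let go and at rest: floor resting on the tip of the peg's end (contact over 0.05 N), floor centre within 30 mm of the peg's axis, axes within 0.42 rad, rim within 45 mm of the peg's foot (all of step 2 and z of short_cup_floor in the frame of short_peg between 0.069 and 0.119 m and x of short_cup_floor in the frame of short_peg between -0.03 and 0.03 m and y of short_cup_floor in the frame of short_peg between -0.03 and 0.03 m and angle between the z axis of short_cup and the z axis of short_peg, either way round below 0.42 rad and z of short_cup_rim in the frame of short_peg below 0.045 m and contact force between short_cup and short_peg_end above 0.05 N and linear speed of short_cup below 0.02 m/s and angular speed of short_cup below 0.2 rad/s and contact force between the fingers and short_cup below 0.1 N); the robot touches nothing.
It fails at once if the tall beaker pressed on a peg or its plate with more than 22 N (contact force between tall_beaker and long_peg above 22 N or contact force between tall_beaker and long_peg_end above 22 N or contact force between tall_beaker and short_peg above 22 N or contact force between tall_beaker and short_peg_end above 22 N).
It fails at once if the short cup pressed on a peg or its plate with more than 22 N (contact force between short_cup and long_peg above 22 N or contact force between short_cup and long_peg_end above 22 N or contact force between short_cup and short_peg above 22 N or contact force between short_cup and short_peg_end above 22 N).
It fails at once if a cup squeezed with more than 45 N (contact force between the fingers and tall_beaker above 95 N or contact force between the fingers and short_cup above 95 N).
It fails at once if a bystander moved by more than 30 mm (distance of any of rib, tub, jar, scraper, brush, spoon from where it was at the start of the episode above 0.03 m).
It also fails if it takes over 69 s, if anything falls off the work surface, if the arm or the gripper's body presses on something with over 40 N, if the wrist force passes 120 N, or if a joint passes its speed limit or range.

## Robot

A 7-joint arm with a two-finger parallel gripper is mounted at the origin on the work surface. World frame = base frame: x ahead of the robot, y to its left, z up, the work surface at z = 0. Lengths are in m, angles in degrees, forces in N, time in s.
With the tool pointing down it reaches from about 0.425 to 0.875 m from the base axis. Payload 4.7 kg.
Tool frame: the origin (TCP) lies midway between the tips of the shut fingers; the grasp point (between the pads) lies 19 mm behind it (env.grip_depth is the distance from the TCP to the grasp point, in m); z points along the fingers, y is the line along which they close (so a half turn about z gives the same grasp; the last joint's range is limited). The gripper opens to 87 mm and grips with 3 to 60 N. Pads are 19 mm wide; open, the fingers measure 117 mm over their backs; the gripper's body (75 mm by 190 mm) begins 51 mm behind the grasp point.
Start: joints at [68.531, 18.392, -4.016, 83.108, 1.295, 78.541, -3.26], TCP at [0.246, -0.602, 0.223] pointing down, gripper open.
Joint ranges: [-163.93, 163.93], [-17.29, 119.83], [-79.2, 71.16], [3.27, 140.29], [-89.18, 269.18], [5.43, 117.66], [-154.24, 154.24]. Speed limits (degrees/s): [147.25, 147.25, 180, 180, 180, 180, 180].

## Interface

Orientations are given as [roll, pitch, yaw] about the fixed x, y, z axes, in that order (R = Rz(yaw) Ry(pitch) Rx(roll)).
In Python, from cell import get_obs, optics, env, nets gives the robot as it stands.
- The arm moves only by the shell command python3 -m creep 'ROWS' [FORCE]. ROWS is JSON, a list of rows, each an object of numbers: "wx", "wy", "wz": the turn, a rotation vector about the tool's x, y, z in degrees; "tx", "ty", "tz": the shift along the tool's x, y, z in mm; "gripper": the opening, from -1 (shut) to 1 (fully open). A call has 1 to 5 rows; each row is the pose to reach, as a shift and turn from the pose commanded when the call began, along the tool's axes at that moment; what a row does not reach only later rows make up. A row lasts 1/12 s, in which the tool goes at most 41.7 mm and 7.16 degrees, less where a joint would pass 70% of its speed; a pose out of reach is approached as far as the arm can. A call with a gripper value outside its range is refused whole. The fingers move at their own pace and stop on an object; FORCE is the grip in N (left out, the last holds). Time passes only in rows, so rows that repeat a pose let the fingers close. It gives the time, the measured TCP pose, the force, the opening and the grip force at its end, in the units of the state.
- get_obs(): the state, without advancing time (a new reading comes with each control period).
- optics.read_camera(name): name is "scene" or "top" or "wrist"; returns (picture, depth): 384x512x3 uint8, red, green, blue; 384x512 float32, m along the optical axis (not along the pixel's ray), 0 where there is no reading.
- optics.camera_info(name): a dict with "fovy" (degrees; the focal length in pixels is half the picture's height over the tangent of half this angle, whatever the lens; pixels are square), "cx", "cy" (the principal point, pixels), "R" (3x3) and "t" (3): a world point X has camera coordinates R X + t; the wrist camera has in their place "tool_from_camera" (4x4, takes a point from camera to tool coordinates, whose origin is the TCP and whose axes are the flange's). Camera axes: x right, y down, z forward; pixel columns grow to the right and rows downward; lengths in m; the calibration is good to about 2 mm. The wrist camera is an equidistant fisheye: a pixel r from the principal point sees the ray r / f radians off the axis. A picture is of the moment at which its call begins: read the wrist's pose just before it. camera_info takes no time and is no camera call.
- env.sign_off(): hands the job in; it is judged then, once.
Trained networks look in the newest picture that a camera, given by its name, has taken for a name from the list of things; names that differ only in an ending like _2 or _b are one class to them, and where a whole thing is asked for, a point or a joint stands for the part that bears it (a point fixed in the world has none). Each returns a list of dicts, best first, with "confidence" (0 to 1); they miss things now and then, are a little off and sometimes report something else, mostly with a low value. They report only what shows in the picture. A call takes as long as a camera call. They do not tell look-alikes from the thing itself.
- nets.look_for(query, camera): "point" ([x, y, z] in m, in world coordinates, good to about 4 mm: the middle of the surface that is visible of it).
- nets.place_of(query, camera): "point" ([x, y, z] in m, in world coordinates, good to about 4 mm: a listed point, or the origin of a listed thing).
The state is a dict: "time_s": time; "qpos": joint angles; "joint_velocities": joint speeds; "effort": joint torques, N m; "tool_pos": TCP position; "tool_rot": TCP orientation; "force": force on the tool from outside, world axes, zero at the start; "wrist_torque": the same for the moment, N m; "grip_width": finger opening in m; "grasp_force": force on a finger pad.
Only numpy, scipy, OpenCV 4.12 (cv2) and the standard library are available. Lean on these libraries where they do the work, as an engineer would, in place of code of your own. Each camera call takes 0.05 s, during which the arm holds its last target. There are 200 camera calls.

## Working session

There is one attempt and no reset: what is moved stays moved. The work goes in short steps, Python scripts to look and compute and a shell command to move; the robot and the scene stay as the last step left them, time stands still between calls to the robot, and variables do not carry over. Pictures are saved under pics/ and viewed, at most 10 in all, crops included, and the job is handed in when it is done.

```bash
ls; mkdir -p pics; cat > look.py <<'E'
from cell import get_obs, optics, env, nets
import cv2, numpy as np
E
python3 - <<'E'
from look import *
for c in ("scene","top"):
    p,d=optics.read_camera(c); cv2.imwrite(f"pics/{c}0.png",p[:,:,::-1]); np.save(f"pics/{c}0.npy",d)
    for q in ["tall_beaker","tall_beaker_rim","short_cup","short_cup_rim","long_peg","short_peg","long_peg_end","duckboard","tray"]:
        print(c,q,[(np.round(r["point"],3).tolist(),round(r["confidence"],2)) for r in nets.place_of(q,c)][:4])
    print({k:np.round(v,3).tolist() for k,v in optics.camera_info(c).items()})
o=get_obs(); print({k:np.round(v,3).tolist() for k,v in o.items()})
E
```

```text
pics
scene tall_beaker [([0.53, -0.126, 0.051], 0.95), ([0.746, 0.198, -0.001], 0.46)]
scene tall_beaker_rim [([0.406, -0.109, 0.055], 0.59)]
scene short_cup [([0.624, -0.529, 0.03], 0.75), ([0.504, -0.314, 0.054], 0.64)]
scene short_cup_rim [([0.557, -0.471, 0.035], 0.85), ([0.417, -0.302, 0.05], 0.61)]
scene long_peg [([0.486, 0.054, 0.095], 0.78)]
scene short_peg [([0.475, 0.221, 0.098], 0.84)]
scene long_peg_end []
scene duckboard [([0.47, -0.21, -0.0], 0.94), ([0.512, 0.144, 0.001], 0.69)]
scene tray [([0.513, 0.141, 0.002], 0.66)]
{'fovy': 42.392, 'cx': 250.67, 'cy': 184.562, 'R': [[0.604, 0.797, -0.009], [0.684, -0.524, -0.507], [-0.409, 0.3, -0.862]], 't': [-0.252, -0.444, 1.771]}
top tall_beaker [([0.53, -0.124, 0.051], 0.87), ([0.478, 0.22, 0.094], 0.23)]
top tall_beaker_rim [([0.414, -0.11, 0.051], 0.97), ([0.752, 0.003, 0.0], 0.72)]
top short_cup [([0.504, -0.314, 0.055], 0.6), ([0.624, -0.522, 0.028], 0.56)]
top short_cup_rim [([0.559, -0.473, 0.032], 0.7), ([0.421, -0.305, 0.049], 0.61)]
top long_peg [([0.487, 0.057, 0.1], 0.59)]
top short_peg [([0.475, 0.223, 0.1], 0.59)]
top long_peg_end []
top duckboard [([0.467, -0.21, 0.002], 0.55)]
top tray [([0.515, 0.136, -0.003], 0.89)]
{'fovy': 45.79, 'cx': 252.257, 'cy': 189.074, 'R': [[0.024, -1.0, -0.014], [-0.998, -0.023, -0.055], [0.055, 0.015, -0.998]], 't': [-0.115, 0.6, 1.563]}
{'time_s': 1.0, 'qpos': [68.534, 18.39, -4.018, 83.108, 1.294, 78.542, -3.26], 'joint_velocities': [-0.065, -0.044, -0.048, -0.043, 0.002, -0.011, 0.101], 'effort': [-0.0, -49.111, -0.403, -31.278, -0.064, 0.034, 0.0], 'tool_pos': [0.246, -0.602, 0.223], 'tool_rot': [179.994, 0.001, 22.276], 'force': [0.163, -0.19, 0.06], 'wrist_torque': [0.02, -0.012, 0.021], 'grasp_force': 0.0, 'grip_width': 0.087}
```

View pics/scene0.png

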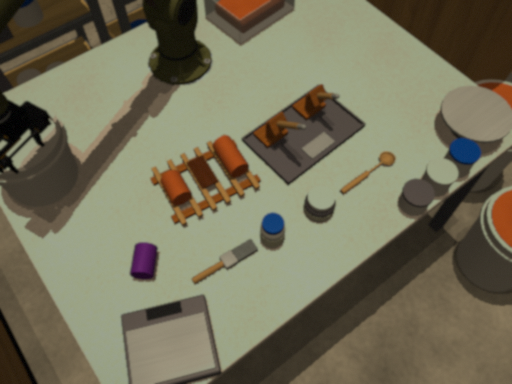

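View pics/top0.png

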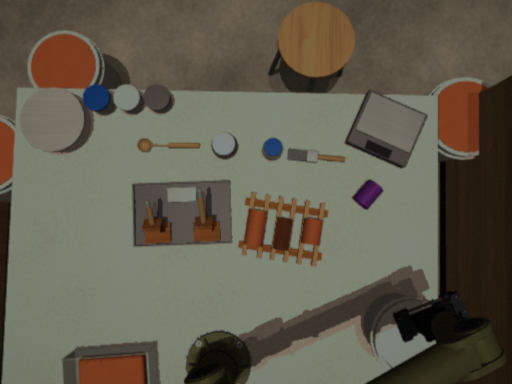

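The scene picture shows the orange tall beaker at about (230,155), the short cup at (176,186), and the purple look-alike at (144,260). The pegs are at (275,130) for the long one and (318,100) for the short one. The top picture agrees: beaker (256,228), short cup (312,232), long peg (205,210), short peg (155,218). Next I'll get axes from the depth.

```bash
cat >> look.py <<'E'
def cloud(c,d):
    i=optics.camera_info(c); f=192/np.tan(np.radians(i["fovy"]/2)); v,u=np.nonzero(d>0); z=d[v,u]
    return (np.c_[(u-i["cx"])/f*z,(v-i["cy"])/f*z,z]-np.array(i["t"]))@np.array(i["R"])
E
python3 - <<'E'
from look import *
for c in ("scene","top"):
    P=cloud(c,np.load(f"pics/{c}0.npy"))
    for n,x0,x1,y0,y1,z0,z1 in [("tall",.39,.55,-.17,-.07,.06,.1),("short",.39,.55,-.36,-.26,.06,.1),("lpeg",.5,.62,0.0,.12,.125,.24),("speg",.49,.6,.17,.28,.125,.24)]:
        Q=P[(P[:,0]>x0)&(P[:,0]<x1)&(P[:,1]>y0)&(P[:,1]<y1)&(P[:,2]>z0)&(P[:,2]<z1)]
        if len(Q)<5: print(c,n,len(Q)); continue
        l=cv2.fitLine(Q.astype(np.float32),cv2.DIST_HUBER,0,.001,.001).ravel()
        l[:3]*=np.sign(l[0])
        s=(Q-l[3:])@l[:3]
        print(c,n,len(Q),"dir",l[:3].round(3),"yaw",np.degrees(np.arctan2(l[1],l[0])).round(1),"c",l[3:].round(4),"ends",(l[3:]+l[:3]*s.min()).round(3),(l[3:]+l[:3]*s.max()).round(3),"zmax",Q[:,2].max().round(3))
E
```

```text
scene tall 726 dir [ 0.993 -0.118 -0.018] yaw -6.8 c [ 0.4758 -0.1223  0.0765] ends [ 0.409 -0.114  0.078] [ 0.535 -0.129  0.075] zmax 0.089
scene short 578 dir [ 0.982 -0.17  -0.079] yaw -9.8 c [ 0.4732 -0.3142  0.0778] ends [ 0.419 -0.305  0.082] [ 0.508 -0.32   0.075] zmax 0.088
scene lpeg 133 dir [0.791 0.081 0.606] yaw 5.9 c [0.5563 0.0532 0.1564] ends [0.513 0.049 0.123] [0.592 0.057 0.183] zmax 0.187
scene speg 75 dir [0.831 0.111 0.546] yaw 7.6 c [0.5312 0.2216 0.1432] ends [0.502 0.218 0.124] [0.554 0.225 0.158] zmax 0.163
top tall 651 dir [ 0.992 -0.129 -0.004] yaw -7.4 c [ 0.4686 -0.1152  0.0776] ends [ 0.41  -0.107  0.078] [ 0.528 -0.123  0.077] zmax 0.09
top short 467 dir [ 0.988 -0.15  -0.046] yaw -8.7 c [ 0.4711 -0.3028  0.0796] ends [ 0.42  -0.295  0.082] [ 0.504 -0.308  0.078] zmax 0.091
top lpeg 151 dir [0.798 0.049 0.6  ] yaw 3.5 c [0.5447 0.0582 0.1529] ends [0.507 0.056 0.125] [0.587 0.061 0.185] zmax 0.186
top speg 93 dir [0.816 0.051 0.576] yaw 3.6 c [0.5241 0.2265 0.1431] ends [0.499 0.225 0.125] [0.55  0.228 0.162] zmax 0.164
```

```bash
cat >> look.py <<'E'
from scipy.spatial.transform import Rotation as Ro, Slerp
def plan(pos,rot,mx=41,md=7.0):
    """rot: Rotation or rpy. prints, per 5-row call, end shift/turn in that call's starting tool frame"""
    o=get_obs(); p=np.array(o["tool_pos"]); R=Ro.from_euler("xyz",o["tool_rot"],degrees=True)
    if not isinstance(rot,Ro): rot=Ro.from_euler("xyz",rot,degrees=True)
    pos=np.array(pos); n=int(np.ceil(max(np.linalg.norm(pos-p)*1000/mx,np.degrees((R.inv()*rot).magnitude())/md,1)))
    S=Slerp([0,n],Ro.concatenate([R,rot])); 
    for a in range(0,n,5):
        b=min(a+5,n); A,B=S(a),S(b)
        print(b-a,"rows: t",np.round(A.inv().apply((pos-p)*(b-a)/n)*1000,1).tolist(),"w",np.round((A.inv()*B).as_rotvec(degrees=True),1).tolist())
def show():
    o=get_obs(); print(round(o["time_s"],2),np.round(o["tool_pos"],4),np.round(o["tool_rot"],2),"F",np.round(o["force"],2),"w",round(o["grip_width"],4),"g",np.round(o["grasp_force"],1),"q",np.round(o["qpos"]))
E
python3 - <<'E'
from look import *
plan([.472,-.117,.17],[180,0,-7])
E
```

```text
5 rows: t [140.2, -129.6, 18.8] w [0.0, -0.0, 10.5]
5 rows: t [114.3, -152.9, 18.8] w [0.0, -0.0, 10.5]
4 rows: t [67.7, -136.9, 15.0] w [0.0, -0.0, 8.4]
```

```bash

python3 -m creep '[{"tx":28,"ty":-26,"tz":4,"wz":2,"gripper":1},{"tx":56,"ty":-52,"tz":8,"wz":4,"gripper":1},{"tx":84,"ty":-78,"tz":11,"wz":6,"gripper":1},{"tx":112,"ty":-104,"tz":15,"wz":8,"gripper":1},{"tx":140,"ty":-130,"tz":19,"wz":10.5,"gripper":1}]' 25
python3 -m creep '[{"tx":23,"ty":-31,"tz":4,"wz":2,"gripper":1},{"tx":46,"ty":-61,"tz":8,"wz":4,"gripper":1},{"tx":69,"ty":-92,"tz":11,"wz":6,"gripper":1},{"tx":91,"ty":-122,"tz":15,"wz":8,"gripper":1},{"tx":114,"ty":-153,"tz":19,"wz":10.5,"gripper":1}]'
python3 -m creep '[{"tx":17,"ty":-34,"tz":4,"wz":2,"gripper":1},{"tx":34,"ty":-68,"tz":8,"wz":4,"gripper":1},{"tx":51,"ty":-103,"tz":11,"wz":6,"gripper":1},{"tx":68,"ty":-137,"tz":15,"wz":8.4,"gripper":1},{"tx":68,"ty":-137,"tz":15,"wz":8.4,"gripper":1}]'
python3 - <<'E'
from look import *
show()
p,d=optics.read_camera("wrist"); cv2.imwrite("pics/w1.png",p[:,:,::-1]); np.save("pics/w1.npy",d)
for q in ["tall_beaker","tall_beaker_rim"]: print(q,[(np.round(r["point"],3).tolist(),round(r["confidence"],2)) for r in nets.place_of(q,"wrist")][:3])
i=optics.camera_info("wrist");print(i)
E
```

```text
1.0 [ 0.2464 -0.6015  0.2226] [179.99   0.    22.28] F [ 0.16 -0.19  0.06] w 0.0869 g 0.0 q [69. 18. -4. 83.  1. 79. -3.]
tall_beaker []
tall_beaker_rim []
{'fovy': 65.70646984690485, 'cx': 253.5680802125393, 'cy': 192.2245643928066, 'tool_from_camera': array([[-1.28303934e-03, -9.63537790e-01, -2.67569208e-01,
         7.38371936e-02],
       [ 9.99999175e-01, -1.21941168e-03, -4.03966672e-04,
         8.50000132e-04],
       [ 6.29601357e-05, -2.67569505e-01,  9.63538560e-01,
        -1.62988229e-01],
       [ 0.00000000e+00,  0.00000000e+00,  0.00000000e+00,
         1.00000000e+00]])}validation failed for argument at $[0]...
validation failed for argument at $[0]...
validation failed for argument at $[0]...
```

View pics/w1.png

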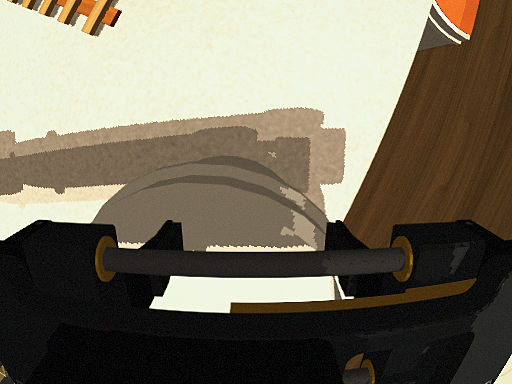

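The arm has not moved because the rows were refused; the picture shows only table, with the fingertips near (160,250) and (345,250). I'll retry with every key present.

```bash

python3 -m creep '[{"wx":0,"wy":0,"wz":2,"tx":28,"ty":-26,"tz":4,"gripper":1},{"wx":0,"wy":0,"wz":4,"tx":56,"ty":-52,"tz":8,"gripper":1},{"wx":0,"wy":0,"wz":6,"tx":84,"ty":-78,"tz":11,"gripper":1},{"wx":0,"wy":0,"wz":8,"tx":112,"ty":-104,"tz":15,"gripper":1},{"wx":0,"wy":0,"wz":10.5,"tx":140,"ty":-130,"tz":19,"gripper":1}]' 25 || python3 -m creep --help
```

```text
time_s: 1.57
tool_pos: [0.3272, -0.4265, 0.2036]
tool_rot: [180.0, -0.0, 11.7]
force: [1.2, -0.2, 0.8]
grip_width: 0.0871
grasp_force: 0.0
```

```bash

python3 -m creep '[{"wx":0,"wy":0,"wz":2,"tx":23,"ty":-31,"tz":4,"gripper":1},{"wx":0,"wy":0,"wz":4,"tx":46,"ty":-61,"tz":8,"gripper":1},{"wx":0,"wy":0,"wz":6,"tx":69,"ty":-92,"tz":11,"gripper":1},{"wx":0,"wy":0,"wz":8,"tx":91,"ty":-122,"tz":15,"gripper":1},{"wx":0,"wy":0,"wz":10.5,"tx":114,"ty":-153,"tz":19,"gripper":1}]'
python3 -m creep '[{"wx":0,"wy":0,"wz":2,"tx":17,"ty":-34,"tz":4,"gripper":1},{"wx":0,"wy":0,"wz":4,"tx":34,"ty":-68,"tz":8,"gripper":1},{"wx":0,"wy":0,"wz":6,"tx":51,"ty":-103,"tz":11,"gripper":1},{"wx":0,"wy":0,"wz":8.4,"tx":68,"ty":-137,"tz":15,"gripper":1},{"wx":0,"wy":0,"wz":8.4,"tx":68,"ty":-137,"tz":15,"gripper":1}]' >/dev/null
cat >> look.py <<'E'
def wcloud():
    o=get_obs(); p,d=optics.read_camera("wrist"); i=optics.camera_info("wrist"); f=192/np.tan(np.radians(i["fovy"]/2))
    v,u=np.nonzero(d>0); z=d[v,u]; x=u-i["cx"]; y=v-i["cy"]; r=np.hypot(x,y)+1e-9; k=np.tan(r/f)/r*z
    T=i["tool_from_camera"]; C=np.c_[x*k,y*k,z]@T[:3,:3].T+T[:3,3]
    return p,Ro.from_euler("xyz",o["tool_rot"],degrees=True).apply(C)+np.array(o["tool_pos"]),p[v,u]
E
python3 - <<'E'
from look import *
show()
p,P,c=wcloud(); cv2.imwrite("pics/w2.png",p[:,:,::-1])
for q in ["tall_beaker","tall_beaker_rim"]: print(q,[(np.round(r["point"],3).tolist(),round(r["confidence"],2)) for r in nets.place_of(q,"wrist")][:3])
m=(P[:,2]>.06)&(P[:,2]<.1)&(abs(P[:,1]+.117)<.05)&(P[:,0]>.39)&(P[:,0]<.55)
Q=P[m]
l=cv2.fitLine(Q.astype(np.float32),cv2.DIST_HUBER,0,.001,.001).ravel(); print(len(Q),l, np.degrees(np.arctan2(l[1],l[0])),Q.min(0),Q.max(0))
E
```

```text
time_s: 1.98
tool_pos: [0.4074, -0.2536, 0.1847]
tool_rot: [179.9, -0.0, 1.2]
force: [1.4, 0.1, -0.1]
grip_width: 0.087
grasp_force: 0.0
2.4 [ 0.4746 -0.1078  0.1696] [-1.7978e+02 -9.0000e-02 -6.5500e+00] F [0.39 0.78 0.86] w 0.0871 g 0.0 q [ 38.   2. -29. 109.   1.  70. -87.]
tall_beaker [([0.528, -0.126, 0.053], 0.56)]
tall_beaker_rim []
7665 [ 0.9953566  -0.09480642 -0.01664279  0.45570907 -0.1129477   0.08009022] -5.4409337 [ 0.40859163 -0.15447494  0.06013701] [ 0.53309376 -0.07885219  0.08599102]
```

View pics/w2.png

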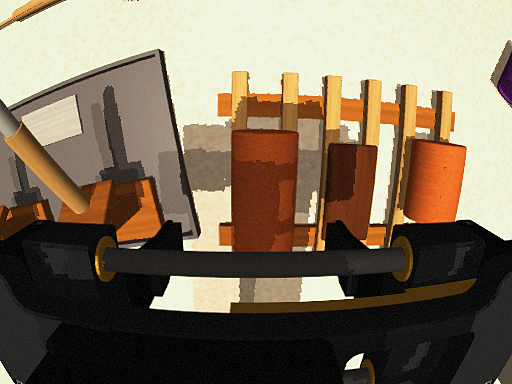

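The wrist picture shows the beaker at columns 232–297, centred near 265. That is about 9 mm to the -y side of the finger mid-line at 254. The rib's left edge is at 328, so I'll go down only partly open.

```bash

python3 - <<'E'
from look import *
plan([.472,-.117,.100],[180,0,-6.7])
plan([.472,-.117,.038],[180,0,-6.7])
E
```

```text
2 rows: t [0.1, 0.2, 69.6] w [0.0, 0.0, -0.3]
4 rows: t [0.1, 0.1, 131.6] w [0.0, 0.0, -0.3]
```

```bash

python3 -m creep '[{"wx":0,"wy":0,"wz":0,"tx":0,"ty":0,"tz":20,"gripper":0.78},{"wx":0,"wy":0,"wz":0,"tx":0,"ty":0,"tz":40,"gripper":0.78},{"wx":0,"wy":0,"wz":0,"tx":0,"ty":0,"tz":60,"gripper":0.78},{"wx":0,"wy":0,"wz":0,"tx":0,"ty":0,"tz":75,"gripper":0.78},{"wx":0,"wy":0,"wz":0,"tx":0,"ty":0,"tz":75,"gripper":0.78}]' 25
python3 -m creep '[{"wx":0,"wy":0,"wz":0,"tx":0,"ty":0,"tz":14,"gripper":0.78},{"wx":0,"wy":0,"wz":0,"tx":0,"ty":0,"tz":28,"gripper":0.78},{"wx":0,"wy":0,"wz":0,"tx":0,"ty":0,"tz":42,"gripper":0.78},{"wx":0,"wy":0,"wz":0,"tx":0,"ty":0,"tz":56,"gripper":0.78},{"wx":0,"wy":0,"wz":0,"tx":0,"ty":0,"tz":56,"gripper":0.78}]'
```

```text
time_s: 2.97
tool_pos: [0.4689, -0.1181, 0.0916]
tool_rot: [-180.0, 0.3, -7.3]
force: [-0.5, -0.0, -0.4]
grip_width: 0.0779
grasp_force: 0.0
time_s: 3.38
tool_pos: [0.4702, -0.1178, 0.0372]
tool_rot: [-180.0, 0.2, -7.2]
force: [-0.3, -0.6, -0.5]
grip_width: 0.0775
grasp_force: 0.0
```

```bash

python3 -m creep '[{"wx":0,"wy":0,"wz":0,"tx":0,"ty":0,"tz":0,"gripper":0.5},{"wx":0,"wy":0,"wz":0,"tx":0,"ty":0,"tz":0,"gripper":0.4},{"wx":0,"wy":0,"wz":0,"tx":0,"ty":0,"tz":0,"gripper":0.2},{"wx":0,"wy":0,"wz":0,"tx":0,"ty":0,"tz":0,"gripper":0.2},{"wx":0,"wy":0,"wz":0,"tx":0,"ty":0,"tz":0,"gripper":0.2}]' 12
python3 -m creep '[{"wx":0,"wy":0,"wz":0,"tx":0,"ty":0,"tz":0,"gripper":-0.2},{"wx":0,"wy":0,"wz":0,"tx":0,"ty":0,"tz":0,"gripper":-0.2},{"wx":0,"wy":0,"wz":0,"tx":0,"ty":0,"tz":0,"gripper":-0.2},{"wx":0,"wy":0,"wz":0,"tx":0,"ty":0,"tz":0,"gripper":-0.2},{"wx":0,"wy":0,"wz":0,"tx":0,"ty":0,"tz":0,"gripper":-0.2}]' 25
```

```text
time_s: 3.8
tool_pos: [0.473, -0.1169, 0.0398]
tool_rot: [180.0, -0.1, -7.1]
force: [-0.9, 0.5, 4.5]
grip_width: 0.0646
grasp_force: 12.0
time_s: 4.22
tool_pos: [0.473, -0.1169, 0.0398]
tool_rot: [180.0, -0.1, -7.1]
force: [-0.9, -0.1, 6.8]
grip_width: 0.0645
grasp_force: 25.0
```

```bash

python3 -m creep '[{"wx":0,"wy":0,"wz":0,"tx":0,"ty":0,"tz":-15,"gripper":-0.2},{"wx":0,"wy":0,"wz":0,"tx":0,"ty":0,"tz":-45,"gripper":-0.2},{"wx":0,"wy":0,"wz":0,"tx":0,"ty":0,"tz":-80,"gripper":-0.2},{"wx":0,"wy":0,"wz":0,"tx":0,"ty":0,"tz":-115,"gripper":-0.2},{"wx":0,"wy":0,"wz":0,"tx":0,"ty":0,"tz":-145,"gripper":-0.2}]' 25
python3 -m creep '[{"wx":0,"wy":0,"wz":0,"tx":0,"ty":0,"tz":-15,"gripper":-0.2},{"wx":0,"wy":0,"wz":0,"tx":0,"ty":0,"tz":-25,"gripper":-0.2},{"wx":0,"wy":0,"wz":0,"tx":0,"ty":0,"tz":-25,"gripper":-0.2},{"wx":0,"wy":0,"wz":0,"tx":0,"ty":0,"tz":-25,"gripper":-0.2}]' 25
python3 - <<'E'
from look import *
show()
p,P,c=wcloud(); cv2.imwrite("pics/w3.png",p[:,:,::-1]); np.save("pics/P3.npy",P)
for q in ["tall_beaker","tall_beaker_floor","long_peg","long_peg_end","short_peg"]: print(q,[(np.round(r["point"],3).tolist(),round(r["confidence"],2)) for r in nets.place_of(q,"wrist")][:3])
m=(P[:,2]>.128)&(P[:,2]<.24)&(P[:,1]>.02)&(P[:,1]<.11)&(P[:,0]>.5)&(P[:,0]<.63)
Q=P[m];print(len(Q))
l=cv2.fitLine(Q.astype(np.float32),cv2.DIST_HUBER,0,.001,.001).ravel();l[:3]*=np.sign(l[0]); print(l, np.degrees(np.arctan2(l[1],l[0])))
s=(Q-l[3:])@l[:3]; print(l[3:]+l[:3]*s.min(),l[3:]+l[:3]*s.max())
E
```

```text
time_s: 4.63
tool_pos: [0.4716, -0.1166, 0.1854]
tool_rot: [180.0, -0.0, -7.1]
force: [0.6, -0.9, -2.7]
grip_width: 0.0644
grasp_force: 25.0
time_s: 4.97
tool_pos: [0.4714, -0.1166, 0.2076]
tool_rot: [180.0, 0.1, -7.1]
force: [-0.3, 0.6, -2.8]
grip_width: 0.0644
grasp_force: 25.0
4.97 [ 0.4714 -0.1166  0.2076] [ 1.7999e+02  7.0000e-02 -7.1200e+00] F [-0.35  0.57 -2.81] w 0.0644 g 25.0 q [ 39.  -0. -28. 106.  -0.  74. -86.]
tall_beaker [([0.525, -0.125, 0.219], 0.92)]
tall_beaker_floor [([0.522, -0.122, 0.219], 0.85)]
long_peg [([0.486, 0.059, 0.096], 0.91)]
long_peg_end []
short_peg [([0.584, 0.144, 0.003], 0.53)]
1804
[0.79974186 0.07650793 0.59544903 0.55093235 0.05258235 0.1551629 ] 5.464615
[0.51347418 0.04899889 0.12727337] [0.59100537 0.05641597 0.18499933]
```

View pics/w3.png

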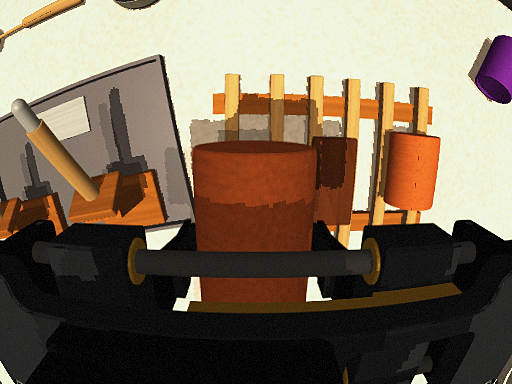

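The picture shows the beaker held straight in the grip, foot end at (255,145). The long peg is in the clear at left, from (95,190) up to its steel tip at (20,108).

```bash
cat >> look.py <<'E'
def pegR(psi):
    a=np.radians(40); b=np.radians(psi); x=np.array([np.cos(a)*np.cos(b),np.cos(a)*np.sin(b),np.sin(a)]); y=np.array([np.sin(b),-np.cos(b),0])
    return Ro.from_matrix(np.c_[x,y,np.cross(x,y)])
def tcp(foot,psi,s,floor):  # floor in tool frame
    R=pegR(psi); return np.array(foot)+R.apply([s,0,0])-R.apply(floor)
LONG=dict(foot=[.489,.056,.095],psi=5,floor=[.050,0,-.0115])
E
python3 - <<'E'
from look import *
t=tcp(s=.279,**LONG); print(t.round(4),pegR(5).as_euler("xyz",degrees=True))
v=t+[0,-.14,.07]; print(v); plan(v,pegR(5))
E
```

```text
[0.6711 0.0719 0.2334] [180. -40.   5.]
[ 0.67112056 -0.06806652  0.30338885]
5 rows: t [160.0, -60.7, -80.4] w [3.5, 33.3, -9.7]
1 rows: t [36.9, -6.5, 5.2] w [0.7, 6.7, -1.9]
```

```bash

python3 -m creep '[{"wx":0.5,"wy":5,"wz":-1.5,"tx":24,"ty":-9,"tz":-13,"gripper":-0.2},{"wx":1.2,"wy":12,"wz":-3.5,"tx":58,"ty":-22,"tz":-30,"gripper":-0.2},{"wx":2,"wy":19,"wz":-5.5,"tx":92,"ty":-35,"tz":-47,"gripper":-0.2},{"wx":2.7,"wy":26,"wz":-7.6,"tx":126,"ty":-48,"tz":-64,"gripper":-0.2},{"wx":3.5,"wy":33,"wz":-9.7,"tx":160,"ty":-61,"tz":-80,"gripper":-0.2}]' 25
python3 -m creep '[{"wx":0.4,"wy":4,"wz":-1.2,"tx":22,"ty":-4,"tz":3,"gripper":-0.2},{"wx":0.7,"wy":6.7,"wz":-1.9,"tx":37,"ty":-6,"tz":5,"gripper":-0.2},{"wx":0.7,"wy":6.7,"wz":-1.9,"tx":37,"ty":-6,"tz":5,"gripper":-0.2},{"wx":0.7,"wy":6.7,"wz":-1.9,"tx":37,"ty":-6,"tz":5,"gripper":-0.2}]' 25
python3 - <<'E'
from look import *
show()
plan(tcp(s=.279,**LONG),pegR(5),mx=35)
E
```

```text
time_s: 5.68
tool_pos: [0.6398, -0.0752, 0.2903]
tool_rot: [-179.4, -32.8, 2.6]
force: [0.3, 0.2, -2.7]
grip_width: 0.0642
grasp_force: 25.0
time_s: 6.02
tool_pos: [0.6707, -0.0683, 0.3026]
tool_rot: [-179.8, -39.0, 4.7]
force: [-0.4, -0.9, -2.3]
grip_width: 0.0648
grasp_force: 25.0
6.02 [ 0.6707 -0.0683  0.3026] [-179.84  -38.97    4.68] F [-0.35 -0.85 -2.29] w 0.0648 g 25.0 q [ 37.  -6. -27. 109. -18.  39. -65.]
5 rows: t [-34.3, -139.5, 61.7] w [0.0, 1.0, -0.2]
```

```bash

python3 -m creep '[{"wx":0,"wy":0.3,"wz":0,"tx":0,"ty":-30,"tz":8,"gripper":-0.2},{"wx":0,"wy":0.6,"wz":0,"tx":0,"ty":-65,"tz":20,"gripper":-0.2},{"wx":0,"wy":1,"wz":0,"tx":-5,"ty":-100,"tz":35,"gripper":-0.2},{"wx":0,"wy":1,"wz":0,"tx":-10,"ty":-125,"tz":50,"gripper":-0.2},{"wx":0,"wy":1,"wz":0,"tx":-20,"ty":-140,"tz":62,"gripper":-0.2}]' 25
python3 - <<'E'
from look import *
p,d=optics.read_camera("scene"); cv2.imwrite("pics/s4.png",cv2.resize(p[60:220,200:400,::-1],(800,640))[:600])
for q in ["tall_beaker","tall_beaker_rim","long_peg"]: print(q,[(np.round(r["point"],3).tolist(),round(r["confidence"],2)) for r in nets.place_of(q,"scene")][:3])
show()
R=pegR(5);o=get_obs();T=Ro.from_euler("xyz",o["tool_rot"],degrees=True)
for n,q in(("rim",[-.064,0,-.0115]),("floor",[.05,0,-.0115])): print(n,(np.array(o["tool_pos"])+T.apply(q)).round(4), R.inv().apply(np.array(o["tool_pos"])+T.apply(q)-LONG["foot"]).round(4))
P=cloud("scene",d);m=(P[:,2]>.128)&(P[:,2]<.2)&(P[:,1]>.02)&(P[:,1]<.11)&(P[:,0]>.5)&(P[:,0]<.6);print((R.inv().apply(P[m]-LONG["foot"])).mean(0))
E
```

```text
time_s: 6.43
tool_pos: [0.6833, 0.0778, 0.2434]
tool_rot: [-179.9, -40.2, 4.9]
force: [0.8, -0.9, -3.0]
grip_width: 0.0641
grasp_force: 25.0
tall_beaker [([0.721, 0.08, 0.288], 0.66)]
tall_beaker_rim [([0.739, -0.169, 0.001], 0.24)]
long_peg [([0.487, 0.055, 0.096], 0.73)]
6.63 [0.6832 0.0726 0.2428] [-179.91  -40.05    4.7 ] F [ 0.12 -0.05 -2.68] w 0.0641 g 25.0 q [ 33.  -3. -42. 114.   2.  28. -96.]
rim [0.627  0.0679 0.2104] [1.803e-01 1.000e-04 6.000e-04]
floor [0.714  0.0751 0.2838] [0.2943 0.0006 0.0005]
[ 0.08079405  0.01087685 -0.00236294]
```

View pics/s4.png

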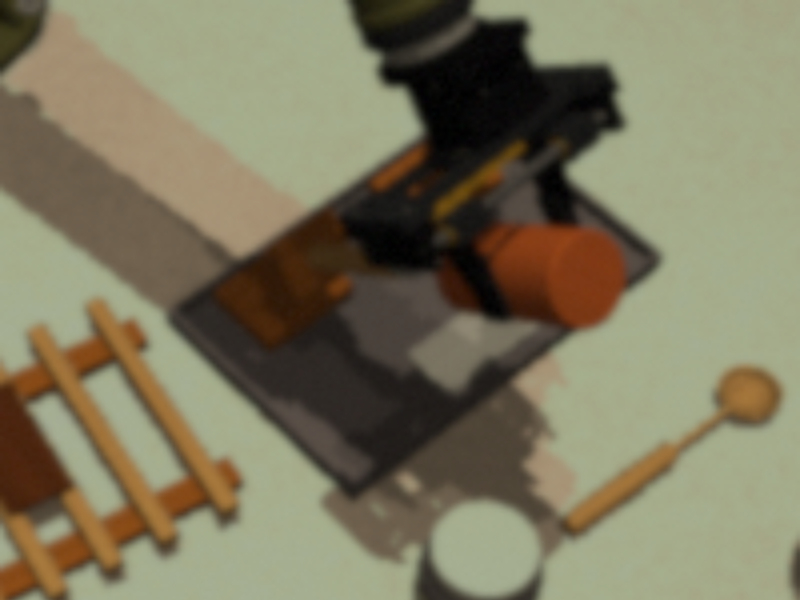

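The picture shows the beaker tilted mouth-down with its foot at (585,275). It is lined up with the long peg, which is hidden behind the gripper. I'll slide it on.

```bash

python3 -m creep '[{"wx":0,"wy":0,"wz":0,"tx":-12,"ty":0,"tz":0,"gripper":-0.2},{"wx":0,"wy":0,"wz":0,"tx":-24,"ty":0,"tz":0,"gripper":-0.2},{"wx":0,"wy":0,"wz":0,"tx":-36,"ty":0,"tz":0,"gripper":-0.2},{"wx":0,"wy":0,"wz":0,"tx":-48,"ty":0,"tz":0,"gripper":-0.2},{"wx":0,"wy":0,"wz":0,"tx":-60,"ty":0,"tz":0,"gripper":-0.2}]' 18
python3 - <<'E'
from look import *
show()
E
```

```text
time_s: 7.05
tool_pos: [0.6385, 0.0667, 0.2061]
tool_rot: [-179.9, -40.3, 4.5]
force: [0.0, 1.2, -2.8]
grip_width: 0.0644
grasp_force: 18.0
7.05 [0.6385 0.0667 0.2061] [-179.92  -40.27    4.51] F [ 0.04  1.2  -2.84] w 0.0644 g 18.0 q [ 32.  -7. -40. 122.  -5.  23. -91.]
```

```bash

python3 -m creep '[{"wx":0,"wy":0,"wz":0,"tx":-8,"ty":0,"tz":0,"gripper":-0.2},{"wx":0,"wy":0,"wz":0,"tx":-16,"ty":0,"tz":0,"gripper":-0.2},{"wx":0,"wy":0,"wz":0,"tx":-24,"ty":0,"tz":0,"gripper":-0.2},{"wx":0,"wy":0,"wz":0,"tx":-32,"ty":0,"tz":0,"gripper":-0.2},{"wx":0,"wy":0,"wz":0,"tx":-40,"ty":0,"tz":0,"gripper":-0.2}]' 18
python3 -m creep '[{"wx":0,"wy":0,"wz":0,"tx":-5,"ty":0,"tz":0,"gripper":-0.2},{"wx":0,"wy":0,"wz":0,"tx":-10,"ty":0,"tz":0,"gripper":-0.2},{"wx":0,"wy":0,"wz":0,"tx":-15,"ty":0,"tz":0,"gripper":-0.2},{"wx":0,"wy":0,"wz":0,"tx":-20,"ty":0,"tz":0,"gripper":-0.2},{"wx":0,"wy":0,"wz":0,"tx":-20,"ty":0,"tz":0,"gripper":-0.2}]' 18
cat >> look.py <<'E'
def where(foot,psi,floor,full):
    o=get_obs();T=Ro.from_euler("xyz",o["tool_rot"],degrees=True);R=pegR(psi)
    f=R.inv().apply(np.array(o["tool_pos"])+T.apply(floor)-foot); rim=R.inv().apply(np.array(o["tool_pos"])+T.apply(np.array(floor)-[full,0,0])-foot)
    print("floor",f.round(4),"rim",rim.round(4),"F_tool",T.inv().apply(o["force"]).round(2))
E
python3 - <<'E'
from look import *
show(); where(full=.114,**LONG)
E
```

```text
time_s: 7.47
tool_pos: [0.6075, 0.0666, 0.1792]
tool_rot: [-179.9, -40.2, 4.7]
force: [0.0, 0.6, -2.5]
grip_width: 0.0643
grasp_force: 18.0
time_s: 7.88
tool_pos: [0.5913, 0.0655, 0.1651]
tool_rot: [-179.9, -40.1, 4.7]
force: [-0.7, -0.0, -2.9]
grip_width: 0.0644
grasp_force: 18.0
7.88 [0.5913 0.0655 0.1651] [-179.91  -40.09    4.73] F [-0.73 -0.   -2.86] w 0.0644 g 18.0 q [ 29. -11. -37. 130. -11.  19. -86.]
floor [ 0.1738 -0.0004  0.0008] rim [ 0.0598 -0.0008  0.0009] F_tool [-2.39 -0.06  1.72]
```

```bash

python3 -m creep '[{"wx":0,"wy":0,"wz":0,"tx":-5,"ty":0,"tz":0,"gripper":-0.2},{"wx":0,"wy":0,"wz":0,"tx":-10,"ty":0,"tz":0,"gripper":-0.2},{"wx":0,"wy":0,"wz":0,"tx":-15,"ty":0,"tz":0,"gripper":-0.2},{"wx":0,"wy":0,"wz":0,"tx":-20,"ty":0,"tz":0,"gripper":-0.2},{"wx":0,"wy":0,"wz":0,"tx":-23,"ty":0,"tz":0,"gripper":-0.2}]' 18
python3 -m creep '[{"wx":0,"wy":0,"wz":0,"tx":-1,"ty":0,"tz":0,"gripper":-0.2},{"wx":0,"wy":0,"wz":0,"tx":-2,"ty":0,"tz":0,"gripper":-0.2},{"wx":0,"wy":0,"wz":0,"tx":-3,"ty":0,"tz":0,"gripper":-0.2},{"wx":0,"wy":0,"wz":0,"tx":-4,"ty":0,"tz":0,"gripper":-0.2},{"wx":0,"wy":0,"wz":0,"tx":-4,"ty":0,"tz":0,"gripper":-0.2}]' 18
python3 - <<'E'
from look import *
show(); where(full=.114,**LONG)
E
```

```text
time_s: 8.3
tool_pos: [0.574, 0.064, 0.1506]
tool_rot: [-179.9, -40.1, 4.7]
force: [-0.6, -0.1, -1.3]
grip_width: 0.0648
grasp_force: 18.0
time_s: 8.72
tool_pos: [0.5718, 0.0639, 0.1488]
tool_rot: [-179.9, -40.2, 4.7]
force: [0.6, 0.3, -3.5]
grip_width: 0.0645
grasp_force: 18.0
8.72 [0.5718 0.0639 0.1488] [-179.91  -40.19    4.72] F [ 0.61  0.33 -3.53] w 0.0645 g 18.0 q [ 27. -13. -35. 133. -13.  17. -84.]
floor [ 0.1483 -0.0005  0.0006] rim [ 0.0343 -0.0009  0.001 ] F_tool [-1.8  -0.27  3.11]
```

Still free, so I go on in small steps, watching the force.

```bash

python3 -m creep '[{"wx":0,"wy":0,"wz":0,"tx":-1,"ty":0,"tz":0,"gripper":-0.2},{"wx":0,"wy":0,"wz":0,"tx":-2,"ty":0,"tz":0,"gripper":-0.2},{"wx":0,"wy":0,"wz":0,"tx":-3,"ty":0,"tz":0,"gripper":-0.2},{"wx":0,"wy":0,"wz":0,"tx":-4,"ty":0,"tz":0,"gripper":-0.2},{"wx":0,"wy":0,"wz":0,"tx":-5,"ty":0,"tz":0,"gripper":-0.2}]' 18
python3 - <<'E'
from look import *
show(); where(full=.114,**LONG)
E
```

```text
time_s: 9.13
tool_pos: [0.568, 0.0636, 0.1455]
tool_rot: [-179.9, -40.2, 4.7]
force: [-0.4, 0.3, -2.4]
grip_width: 0.0642
grasp_force: 18.0
9.13 [0.568  0.0636 0.1455] [-179.9   -40.19    4.71] F [-0.4   0.29 -2.45] w 0.0642 g 18.0 q [ 27. -13. -35. 134. -13.  17. -84.]
floor [ 0.1432 -0.0005  0.0006] rim [ 0.0292 -0.0009  0.001 ] F_tool [-1.87 -0.32  1.63]
```

```bash

python3 -m creep '[{"wx":0,"wy":0,"wz":0,"tx":-1,"ty":0,"tz":0,"gripper":-0.2},{"wx":0,"wy":0,"wz":0,"tx":-2,"ty":0,"tz":0,"gripper":-0.2},{"wx":0,"wy":0,"wz":0,"tx":-2,"ty":0,"tz":0,"gripper":-0.2}]' 18
python3 - <<'E'
from look import *
show(); where(full=.114,**LONG)
E
```

```text
time_s: 9.38
tool_pos: [0.5663, 0.0634, 0.144]
tool_rot: [-179.9, -40.2, 4.7]
force: [0.3, -0.2, -2.9]
grip_width: 0.0642
grasp_force: 18.0
9.38 [0.5663 0.0634 0.144 ] [-179.9   -40.17    4.72] F [ 0.28 -0.24 -2.86] w 0.0642 g 18.0 q [ 27. -13. -35. 134. -14.  17. -84.]
floor [ 0.141  -0.0005  0.0007] rim [ 0.027  -0.0009  0.001 ] F_tool [-1.64  0.27  2.35]
```

```bash

python3 -m creep '[{"wx":0,"wy":0,"wz":0,"tx":-1,"ty":0,"tz":0,"gripper":-0.2},{"wx":0,"wy":0,"wz":0,"tx":-2,"ty":0,"tz":0,"gripper":-0.2},{"wx":0,"wy":0,"wz":0,"tx":-2,"ty":0,"tz":0,"gripper":-0.2}]' 18
python3 -c 'from look import *
where(full=.114,**LONG)'
```

```text
time_s: 9.63
tool_pos: [0.5648, 0.0633, 0.1428]
tool_rot: [-179.9, -40.2, 4.7]
force: [-0.5, 0.2, -2.8]
grip_width: 0.0644
grasp_force: 18.0
floor [ 0.139  -0.0005  0.0007] rim [ 0.025  -0.0009  0.001 ] F_tool [-2.16 -0.21  1.78]
```

```bash

python3 -m creep '[{"wx":0,"wy":0,"wz":0,"tx":-1,"ty":0,"tz":0,"gripper":-0.2},{"wx":0,"wy":0,"wz":0,"tx":-2,"ty":0,"tz":0,"gripper":-0.2},{"wx":0,"wy":0,"wz":0,"tx":-2,"ty":0,"tz":0,"gripper":-0.2}]' 18
python3 -c 'from look import *
where(full=.114,**LONG)'
```

```text
time_s: 9.88
tool_pos: [0.5632, 0.0632, 0.1415]
tool_rot: [-179.9, -40.2, 4.7]
force: [-0.3, -0.7, -2.1]
grip_width: 0.0648
grasp_force: 18.0
floor [ 0.137  -0.0005  0.0007] rim [ 0.023  -0.0009  0.001 ] F_tool [-1.59  0.69  1.39]
```

```bash

python3 -m creep '[{"wx":0,"wy":0,"wz":0,"tx":-1,"ty":0,"tz":0,"gripper":-0.2},{"wx":0,"wy":0,"wz":0,"tx":-2,"ty":0,"tz":0,"gripper":-0.2},{"wx":0,"wy":0,"wz":0,"tx":-2,"ty":0,"tz":0,"gripper":-0.2}]' 18 >/dev/null
python3 -c 'from look import *
where(full=.114,**LONG)'
```

```text
floor [ 0.135  -0.0005  0.0007] rim [ 0.021 -0.001  0.001] F_tool [-2.09 -0.92  2.41]
```

```bash

python3 -m creep '[{"wx":0,"wy":0,"wz":0,"tx":-1,"ty":0,"tz":0,"gripper":-0.2},{"wx":0,"wy":0,"wz":0,"tx":-1.5,"ty":0,"tz":0,"gripper":-0.2},{"wx":0,"wy":0,"wz":0,"tx":-1.5,"ty":0,"tz":0,"gripper":-0.2}]' 18 >/dev/null
python3 -c 'from look import *
where(full=.114,**LONG)'
```

```text
floor [ 0.1338 -0.0005  0.0006] rim [ 0.0198 -0.001   0.001 ] F_tool [-0.88 -0.68  1.98]
```

```bash

python3 -m creep '[{"wx":0,"wy":0,"wz":0,"tx":-1,"ty":0,"tz":0,"gripper":-0.2},{"wx":0,"wy":0,"wz":0,"tx":-1,"ty":0,"tz":0,"gripper":-0.2}]' 18 >/dev/null
python3 -c 'from look import *
where(full=.114,**LONG)'
```

```text
floor [ 0.1336 -0.0005  0.0004] rim [ 0.0196 -0.001   0.001 ] F_tool [-1.47  0.06  1.7 ]
```

```bash

python3 -m creep '[{"wx":0,"wy":0,"wz":0,"tx":-1,"ty":0,"tz":0,"gripper":-0.2},{"wx":0,"wy":0,"wz":0,"tx":-1,"ty":0,"tz":0,"gripper":-0.2}]' 18 
python3 -c 'from look import *
where(full=.114,**LONG);o=get_obs();print(np.round(o["qpos"],2),np.round(o["effort"],1))'
```

```text
time_s: 10.72
tool_pos: [0.5604, 0.063, 0.1394]
tool_rot: [-179.9, -40.4, 4.7]
force: [2.8, -0.5, -0.7]
grip_width: 0.0644
grasp_force: 18.0
floor [ 0.1334 -0.0006  0.0002] rim [ 0.0194 -0.001   0.001 ] F_tool [1.67 0.73 2.27]
[ 25.89 -13.47 -34.42 135.31 -14.22  15.92 -83.54] [ -0.1 -13.6   3.1 -28.4  -0.1  -2.8  -0. ]
```

Contact is felt at about 0.134 m on the peg. I'll press a little more and hold.

```bash

python3 -m creep '[{"wx":0,"wy":0,"wz":0,"tx":-1,"ty":0,"tz":0,"gripper":-0.2},{"wx":0,"wy":0,"wz":0,"tx":-2,"ty":0,"tz":0,"gripper":-0.2},{"wx":0,"wy":0,"wz":0,"tx":-2,"ty":0,"tz":0,"gripper":-0.2},{"wx":0,"wy":0,"wz":0,"tx":-2,"ty":0,"tz":0,"gripper":-0.2},{"wx":0,"wy":0,"wz":0,"tx":-2,"ty":0,"tz":0,"gripper":-0.2}]' 18 >/dev/null
python3 -c 'from look import *
where(full=.114,**LONG);show()'
```

```text
floor [ 0.1332 -0.0006 -0.0002] rim [ 0.0192 -0.001   0.0009] F_tool [5.18 0.86 3.26]
11.13 [0.5601 0.063  0.1395] [-179.93  -40.53    4.72] F [ 6.1  -0.36  0.89] w 0.0644 g 18.0 q [ 26. -14. -34. 135. -14.  16. -83.]
```

```bash

python3 -m creep '[{"wx":0,"wy":0,"wz":0,"tx":0,"ty":0,"tz":0,"gripper":-0.2},{"wx":0,"wy":0,"wz":0,"tx":0,"ty":0,"tz":0,"gripper":-0.2},{"wx":0,"wy":0,"wz":0,"tx":0,"ty":0,"tz":0,"gripper":-0.2},{"wx":0,"wy":0,"wz":0,"tx":1,"ty":0,"tz":0,"gripper":-0.2},{"wx":0,"wy":0,"wz":0,"tx":1.5,"ty":0,"tz":0,"gripper":-0.2}]' 18 >/dev/null
python3 -c 'from look import *
where(full=.114,**LONG)'
python3 -m creep '[{"wx":0,"wy":0,"wz":0,"tx":0,"ty":0,"tz":2,"gripper":-0.2},{"wx":0,"wy":0,"wz":0,"tx":0,"ty":0,"tz":4,"gripper":-0.2},{"wx":0,"wy":0,"wz":0,"tx":0,"ty":0,"tz":6,"gripper":-0.2},{"wx":0,"wy":0,"wz":0,"tx":0,"ty":0,"tz":8,"gripper":-0.2},{"wx":0,"wy":0,"wz":0,"tx":0,"ty":0,"tz":8,"gripper":-0.2}]' 18 >/dev/null
python3 -c 'from look import *
where(full=.114,**LONG)'
```

```text
floor [ 0.1333 -0.0006  0.0002] rim [ 0.0193 -0.001   0.0009] F_tool [ 3.65 -1.14  2.42]
floor [ 0.1336 -0.0005  0.0084] rim [ 0.0196 -0.001   0.0092] F_tool [ 5.86  0.36 -1.28]
```

```bash

python3 -m creep '[{"wx":0,"wy":0,"wz":0,"tx":0.5,"ty":0,"tz":1,"gripper":-0.2},{"wx":0,"wy":0,"wz":0,"tx":0.5,"ty":0,"tz":2,"gripper":-0.2},{"wx":0,"wy":0,"wz":0,"tx":0.5,"ty":0,"tz":3,"gripper":-0.2},{"wx":0,"wy":0,"wz":0,"tx":0.5,"ty":0,"tz":4,"gripper":-0.2},{"wx":0,"wy":0,"wz":0,"tx":0.5,"ty":0,"tz":4,"gripper":-0.2}]' 18 >/dev/null
python3 -c 'from look import *
where(full=.114,**LONG)'
python3 -m creep '[{"wx":0,"wy":0,"wz":0,"tx":0,"ty":0,"tz":1,"gripper":-0.2},{"wx":0,"wy":0,"wz":0,"tx":0,"ty":0,"tz":2,"gripper":-0.2},{"wx":0,"wy":0,"wz":0,"tx":0,"ty":0,"tz":2,"gripper":-0.2}]' 18 >/dev/null
python3 -c 'from look import *
where(full=.114,**LONG)'
```

```text
floor [ 0.1336 -0.0005  0.0123] rim [ 0.0196 -0.0009  0.013 ] F_tool [ 5.84  0.34 -0.99]
floor [ 0.1333 -0.0005  0.0144] rim [ 0.0193 -0.0009  0.015 ] F_tool [5.88 0.79 0.86]
```

```bash

python3 -m creep '[{"wx":0,"wy":0,"wz":0,"tx":0,"ty":0,"tz":1,"gripper":-0.2},{"wx":0,"wy":0,"wz":0,"tx":0.5,"ty":0,"tz":2,"gripper":-0.2},{"wx":0,"wy":0,"wz":0,"tx":0.5,"ty":0,"tz":2,"gripper":-0.2}]' 18 >/dev/null
python3 -c 'from look import *
where(full=.114,**LONG)'
python3 -m creep '[{"wx":0,"wy":0,"wz":0,"tx":0,"ty":0,"tz":0,"gripper":-0.2},{"wx":0,"wy":0,"wz":0,"tx":0,"ty":0,"tz":0,"gripper":0.45},{"wx":0,"wy":0,"wz":0,"tx":0,"ty":0,"tz":0,"gripper":0.55},{"wx":0,"wy":0,"wz":0,"tx":0,"ty":0,"tz":0,"gripper":0.7},{"wx":0,"wy":0,"wz":0,"tx":0,"ty":0,"tz":0,"gripper":0.85}]' 8
python3 -m creep '[{"wx":0,"wy":0,"wz":0,"tx":0,"ty":0,"tz":0,"gripper":0.95},{"wx":0,"wy":0,"wz":0,"tx":0,"ty":0,"tz":0,"gripper":0.95},{"wx":0,"wy":0,"wz":0,"tx":0,"ty":0,"tz":0,"gripper":0.95},{"wx":0,"wy":0,"wz":0,"tx":0,"ty":0,"tz":0,"gripper":0.95},{"wx":0,"wy":0,"wz":0,"tx":0,"ty":0,"tz":0,"gripper":0.95}]'
python3 - <<'E'
from look import *
where(full=.114,**LONG)
p,d=optics.read_camera("scene"); cv2.imwrite("pics/s5.png",cv2.resize(p[60:180,220:380,::-1],(640,480)))
for q in ["tall_beaker","tall_beaker_floor"]:
  for r in nets.place_of(q,"scene")[:2]: print(q,np.round(r["point"],3),r["confidence"],pegR(5).inv().apply(np.array(r["point"])-LONG["foot"]).round(4))
E
```

```text
floor [ 0.1327 -0.0005  0.0166] rim [ 0.0187 -0.0009  0.017 ] F_tool [ 4.67  0.87 -5.69]
time_s: 13.3
tool_pos: [0.5681, 0.0636, 0.1241]
tool_rot: [-179.9, -39.9, 4.7]
force: [-0.6, 0.1, -0.6]
grip_width: 0.0742
grasp_force: 0.0
time_s: 13.72
tool_pos: [0.5699, 0.0638, 0.1262]
tool_rot: [-179.9, -40.2, 4.7]
force: [0.6, 0.0, -0.4]
grip_width: 0.085
grasp_force: 0.0
floor [ 0.1322 -0.0005  0.0167] rim [ 0.0182 -0.001   0.017 ] F_tool [0.21 0.01 0.65]
tall_beaker [0.606 0.064 0.168] 0.57 [0.1369 0.0021 0.0196]
tall_beaker [ 0.416 -0.302  0.054] 0.39 [-0.1058  0.3502 -0.035 ]
tall_beaker_floor [0.605 0.064 0.169] 0.93 [0.137  0.0024 0.0182]
tall_beaker_floor [ 0.739 -0.169 -0.003] 0.49 [0.1132 0.2458 0.2224]
```

View pics/s5.png

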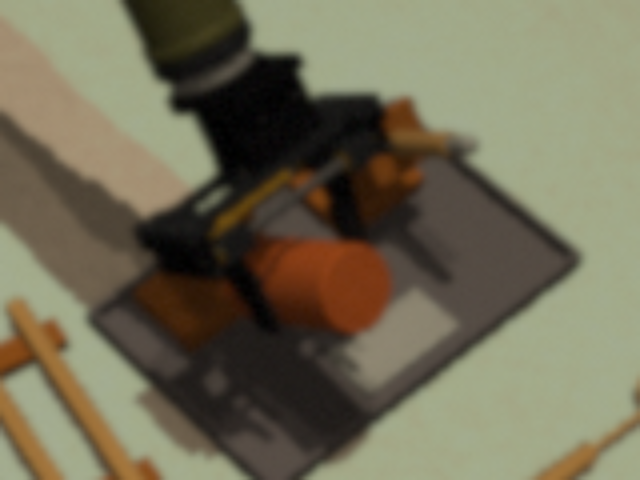

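The picture shows the beaker on the long peg, foot at (355,287), with the fingers standing clear on both sides. I'll back off straight up.

```bash

python3 -m creep '[{"wx":0,"wy":0,"wz":0,"tx":9,"ty":0,"tz":-12,"gripper":1},{"wx":0,"wy":0,"wz":0,"tx":22,"ty":0,"tz":-28,"gripper":1},{"wx":0,"wy":0,"wz":0,"tx":40,"ty":0,"tz":-50,"gripper":1},{"wx":0,"wy":0,"wz":0,"tx":60,"ty":0,"tz":-74,"gripper":1},{"wx":0,"wy":0,"wz":0,"tx":84,"ty":0,"tz":-102,"gripper":1}]' 25
python3 -m creep '[{"wx":0,"wy":0,"wz":0,"tx":10,"ty":0,"tz":-14,"gripper":1},{"wx":0,"wy":0,"wz":0,"tx":20,"ty":0,"tz":-28,"gripper":1},{"wx":0,"wy":0,"wz":0,"tx":20,"ty":0,"tz":-28,"gripper":1}]' 25
python3 - <<'E'
from look import *
for c in("scene","top"):
  optics.read_camera(c)
  for q in ["tall_beaker","tall_beaker_floor","short_cup","short_cup_rim","short_peg"]:
    for r in nets.place_of(q,c)[:2]: print(c,q,np.round(r["point"],3),round(r["confidence"],2),pegR(5).inv().apply(np.array(r["point"])-LONG["foot"]).round(4))
show()
plan([.48,-.20,.30],[180,0,-9])
E
```

```text
time_s: 14.28
tool_pos: [0.5718, 0.0643, 0.2241]
tool_rot: [-179.9, -40.1, 4.8]
force: [0.5, 0.6, 0.6]
grip_width: 0.0871
grasp_force: 0.0
time_s: 14.53
tool_pos: [0.5828, 0.0708, 0.2593]
tool_rot: [-179.8, -40.2, 5.2]
force: [0.9, -0.4, 1.1]
grip_width: 0.0867
grasp_force: 0.0
scene tall_beaker [0.61  0.063 0.167] 0.62 [0.1388 0.0031 0.0227]
scene tall_beaker [ 0.746  0.199 -0.002] 0.6 [ 0.1432 -0.1204  0.2469]
scene tall_beaker_floor [0.605 0.059 0.169] 0.67 [0.1362 0.0071 0.0181]
scene short_cup [ 0.504 -0.313  0.054] 0.72 [-0.0395  0.3691  0.0208]
scene short_cup [ 0.625 -0.528  0.032] 0.6 [0.024  0.5935 0.1024]
scene short_cup_rim [ 0.419 -0.301  0.054] 0.68 [-0.1038  0.3493 -0.0337]
scene short_cup_rim [ 0.551 -0.471  0.035] 0.58 [-0.0259  0.5303  0.0562]
scene short_peg [0.475 0.223 0.095] 0.65 [ 0.0005 -0.1672  0.0004]
top tall_beaker [0.607 0.062 0.17 ] 0.88 [0.1389 0.004  0.0181]
top tall_beaker [ 0.724 -0.323  0.002] 0.47 [0.0942 0.3978 0.2002]
top tall_beaker_floor [0.604 0.067 0.168] 0.94 [ 0.1351 -0.0005  0.0186]
top short_cup [ 0.624 -0.524  0.029] 0.8 [0.0222 0.59   0.1047]
top short_cup [ 0.502 -0.315  0.052] 0.73 [-0.0421  0.3709  0.0203]
top short_cup_rim [ 0.562 -0.473  0.032] 0.86 [-0.0201  0.5336  0.065 ]
top short_cup_rim [ 0.419 -0.307  0.051] 0.61 [-0.106   0.3559 -0.0319]
top short_peg [0.477 0.224 0.094] 0.82 [ 0.0013 -0.1681  0.0021]
15.13 [0.5804 0.0674 0.2543] [-179.87  -39.75    4.93] F [-0.07  0.46 -0.38] w 0.0868 g 0.0 q [ -1. -17.  -9. 125.   2.  32. -97.]
5 rows: t [-40.8, 161.0, -71.5] w [-3.1, -24.7, 8.4]
3 rows: t [-25.0, 102.2, -26.6] w [-1.9, -14.8, 5.0]
```

```bash

python3 -m creep '[{"wx":-0.6,"wy":-5,"wz":1.7,"tx":-4,"ty":32,"tz":-18,"gripper":1},{"wx":-1.2,"wy":-10,"wz":3.4,"tx":-12,"ty":64,"tz":-34,"gripper":1},{"wx":-1.9,"wy":-15,"wz":5,"tx":-20,"ty":96,"tz":-48,"gripper":1},{"wx":-2.5,"wy":-20,"wz":6.7,"tx":-30,"ty":128,"tz":-60,"gripper":1},{"wx":-3.1,"wy":-24.7,"wz":8.4,"tx":-41,"ty":161,"tz":-71,"gripper":1}]' 25
python3 - <<'E'
from look import *
show()
plan([.466,-.309,.17],[180,0,-8.5])
E
```

```text
time_s: 15.55
tool_pos: [0.518, -0.1005, 0.2846]
tool_rot: [-178.7, -14.9, -4.1]
force: [2.1, -0.1, -0.0]
grip_width: 0.0873
grasp_force: 0.0
15.55 [ 0.518  -0.1005  0.2846] [-178.74  -14.87   -4.11] F [ 2.06 -0.09 -0.  ] w 0.0873 g 0.0 q [  4.  -9.   6. 107.  -2.  67. -84.]
5 rows: t [-54.3, 178.2, 80.5] w [-1.5, -12.3, 3.8]
1 rows: t [-4.7, 35.7, 18.7] w [-0.3, -2.5, 0.8]
```

```bash

python3 -m creep '[{"wx":-0.3,"wy":-3,"wz":0.8,"tx":-11,"ty":36,"tz":16,"gripper":1},{"wx":-0.6,"wy":-6,"wz":1.6,"tx":-22,"ty":72,"tz":32,"gripper":1},{"wx":-0.9,"wy":-9,"wz":2.4,"tx":-33,"ty":107,"tz":48,"gripper":1},{"wx":-1.2,"wy":-12,"wz":3.2,"tx":-44,"ty":143,"tz":64,"gripper":1},{"wx":-1.5,"wy":-12.3,"wz":3.8,"tx":-54,"ty":178,"tz":80,"gripper":1}]' 25
python3 -m creep '[{"wx":-0.3,"wy":-2.5,"wz":0.8,"tx":-5,"ty":36,"tz":19,"gripper":1},{"wx":-0.3,"wy":-2.5,"wz":0.8,"tx":-5,"ty":36,"tz":19,"gripper":1},{"wx":-0.3,"wy":-2.5,"wz":0.8,"tx":-5,"ty":36,"tz":19,"gripper":1},{"wx":-0.3,"wy":-2.5,"wz":0.8,"tx":-5,"ty":36,"tz":19,"gripper":1}]' >/dev/null
python3 - <<'E'
from look import *
show()
p,P,c=wcloud(); cv2.imwrite("pics/w6.png",p[:,:,::-1])
for q in ["short_cup","short_cup_rim"]: print(q,[(np.round(r["point"],3).tolist(),round(r["confidence"],2)) for r in nets.place_of(q,"wrist")][:3])
m=(P[:,2]>.06)&(P[:,2]<.1)&(abs(P[:,1]+.309)<.05)&(P[:,0]>.45)&(P[:,0]<.55)
Q=P[m]
for x in (.46,.48,.5):
  q=Q[abs(Q[:,0]-x)<.005]; print(x,len(q),q[:,1].min(),q[:,1].max(),q[:,2].max())
plan([.466,-.309,.038],[180,0,-8.5])
E
```

```text
time_s: 15.97
tool_pos: [0.4759, -0.2744, 0.1866]
tool_rot: [-179.7, -2.5, -7.7]
force: [0.6, -0.1, -0.5]
grip_width: 0.087
grasp_force: 0.0
16.3 [ 0.4666 -0.3074  0.1681] [-1.7994e+02 -6.0000e-02 -8.5200e+00] F [-0.55  0.14  0.13] w 0.0875 g 0.0 q [ 14.   9.  18. 101.  -3.  70. -65.]
short_cup [([0.507, -0.317, 0.048], 0.81), ([0.625, -0.526, 0.031], 0.66)]
short_cup_rim [([0.556, -0.47, 0.03], 0.86), ([0.419, -0.296, 0.049], 0.7)]
0.46 698 -0.337901920748856 -0.2757032732788979 0.08536175074163711
0.48 742 -0.34050026864599925 -0.2787529301412074 0.08544180043941044
0.5 788 -0.3427928685595571 -0.28102101017729075 0.08560539828137209
4 rows: t [-1.4, 2.6, 131.4] w [-0.0, -0.2, 0.1]
```

View pics/w6.png

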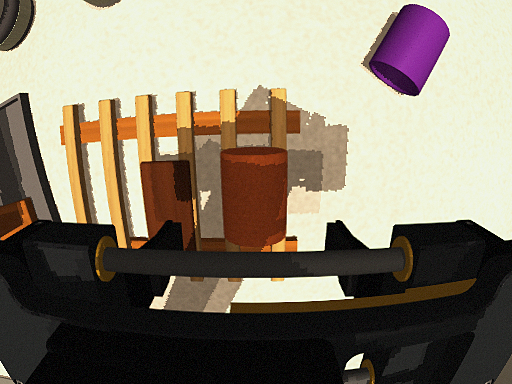

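The picture shows the short cup centred at column 254 in line with the fingers, the rib's edge at column 191, and the purple cup far off. I'll go straight down.

```bash

python3 -m creep '[{"wx":0,"wy":0,"wz":-0.5,"tx":0,"ty":0,"tz":20,"gripper":0.78},{"wx":0,"wy":0,"wz":-0.5,"tx":0,"ty":0,"tz":40,"gripper":0.78},{"wx":0,"wy":0,"wz":-0.5,"tx":0,"ty":0,"tz":60,"gripper":0.78},{"wx":0,"wy":0,"wz":-0.5,"tx":0,"ty":0,"tz":75,"gripper":0.78},{"wx":0,"wy":0,"wz":-0.5,"tx":0,"ty":0,"tz":75,"gripper":0.78}]' 12 >/dev/null
python3 -m creep '[{"wx":0,"wy":0,"wz":0,"tx":0,"ty":0,"tz":14,"gripper":0.78},{"wx":0,"wy":0,"wz":0,"tx":0,"ty":0,"tz":28,"gripper":0.78},{"wx":0,"wy":0,"wz":0,"tx":0,"ty":0,"tz":42,"gripper":0.78},{"wx":0,"wy":0,"wz":0,"tx":0,"ty":0,"tz":56,"gripper":0.78},{"wx":0,"wy":0,"wz":0,"tx":0,"ty":0,"tz":56,"gripper":0.78}]'
python3 -m creep '[{"wx":0,"wy":0,"wz":0,"tx":0,"ty":0,"tz":0,"gripper":0.5},{"wx":0,"wy":0,"wz":0,"tx":0,"ty":0,"tz":0,"gripper":0.4},{"wx":0,"wy":0,"wz":0,"tx":0,"ty":0,"tz":0,"gripper":0.2},{"wx":0,"wy":0,"wz":0,"tx":0,"ty":0,"tz":0,"gripper":0.2},{"wx":0,"wy":0,"wz":0,"tx":0,"ty":0,"tz":0,"gripper":0.2}]' 12
python3 -m creep '[{"wx":0,"wy":0,"wz":0,"tx":0,"ty":0,"tz":0,"gripper":-0.2},{"wx":0,"wy":0,"wz":0,"tx":0,"ty":0,"tz":0,"gripper":-0.2},{"wx":0,"wy":0,"wz":0,"tx":0,"ty":0,"tz":0,"gripper":-0.2},{"wx":0,"wy":0,"wz":0,"tx":0,"ty":0,"tz":0,"gripper":-0.2}]' 25
```

```text
time_s: 17.28
tool_pos: [0.4659, -0.3063, 0.0365]
tool_rot: [-179.9, 0.0, -7.9]
force: [-0.6, 0.8, -0.2]
grip_width: 0.0774
grasp_force: 0.0
time_s: 17.7
tool_pos: [0.4676, -0.3079, 0.0389]
tool_rot: [-180.0, -0.2, -8.0]
force: [-0.8, 1.9, 6.6]
grip_width: 0.0643
grasp_force: 12.0
time_s: 18.03
tool_pos: [0.4676, -0.3079, 0.0389]
tool_rot: [-180.0, -0.2, -8.0]
force: [-0.6, 2.5, 5.9]
grip_width: 0.0644
grasp_force: 25.0
```

```bash

python3 -m creep '[{"wx":0,"wy":0,"wz":0,"tx":0,"ty":0,"tz":-15,"gripper":-0.2},{"wx":0,"wy":0,"wz":0,"tx":0,"ty":0,"tz":-45,"gripper":-0.2},{"wx":0,"wy":0,"wz":0,"tx":0,"ty":0,"tz":-80,"gripper":-0.2},{"wx":0,"wy":0,"wz":0,"tx":0,"ty":0,"tz":-115,"gripper":-0.2},{"wx":0,"wy":0,"wz":0,"tx":0,"ty":0,"tz":-150,"gripper":-0.2}]' 25 >/dev/null
python3 -m creep '[{"wx":0,"wy":0,"wz":0,"tx":0,"ty":0,"tz":-35,"gripper":-0.2},{"wx":0,"wy":0,"wz":0,"tx":0,"ty":0,"tz":-70,"gripper":-0.2},{"wx":0,"wy":0,"wz":0,"tx":0,"ty":0,"tz":-105,"gripper":-0.2},{"wx":0,"wy":0,"wz":0,"tx":0,"ty":0,"tz":-130,"gripper":-0.2},{"wx":0,"wy":0,"wz":0,"tx":0,"ty":0,"tz":-130,"gripper":-0.2}]' 25
python3 - <<'E'
from look import *
open("look.py","a").write("SHORT=dict(foot=[.478,.224,.095],psi=5.5,floor=[.032,0,-.013])\n")
SHORT=dict(foot=[.478,.224,.095],psi=5.5,floor=[.032,0,-.013])
p,P,c=wcloud()
for q in ["short_cup","short_cup_floor","short_peg","tall_beaker"]: print(q,[(np.round(r["point"],3).tolist(),round(r["confidence"],2)) for r in nets.place_of(q,"wrist")][:2])
show()
t=tcp(s=.215,**SHORT); print(t)
v=t+[0.0,-.12,.09]; print(v); plan(v,pegR(5.5),mx=36)
E
```

```text
time_s: 18.87
tool_pos: [0.4677, -0.3096, 0.3237]
tool_rot: [179.8, -0.6, -8.1]
force: [0.4, -0.8, -0.7]
grip_width: 0.0642
grasp_force: 25.0
short_cup [([0.623, -0.527, 0.034], 0.94), ([0.505, -0.318, 0.337], 0.61)]
short_cup_floor [([0.496, -0.311, 0.336], 0.86), ([0.618, -0.523, 0.029], 0.57)]
short_peg []
tall_beaker []
19.12 [ 0.4651 -0.3074  0.3151] [-1.7992e+02  1.5000e-01 -8.0300e+00] F [ 0.6  -0.47 -2.14] w 0.0648 g 25.0 q [ 14.   5.  19.  88.  -2.  87. -66.]
[0.62585851 0.23823716 0.20267155]
[0.62585851 0.11823716 0.29267155]
5 rows: t [38.4, -170.7, 8.8] w [1.8, 15.4, -5.0]
5 rows: t [48.5, -166.4, 25.8] w [1.8, 15.4, -5.0]
3 rows: t [32.0, -96.5, 26.8] w [1.1, 9.2, -3.0]
```

```bash

python3 -m creep '[{"wx":0.3,"wy":3,"wz":-1,"tx":7,"ty":-32,"tz":-2,"gripper":-0.2},{"wx":0.7,"wy":6,"wz":-2,"tx":15,"ty":-67,"tz":-2,"gripper":-0.2},{"wx":1,"wy":9,"wz":-3,"tx":23,"ty":-102,"tz":0,"gripper":-0.2},{"wx":1.4,"wy":12.2,"wz":-4,"tx":30,"ty":-136,"tz":3,"gripper":-0.2},{"wx":1.8,"wy":15.4,"wz":-5,"tx":38,"ty":-171,"tz":5,"gripper":-0.2}]' 25 >/dev/null
python3 -m creep '[{"wx":0.3,"wy":3,"wz":-1,"tx":10,"ty":-33,"tz":4,"gripper":-0.2},{"wx":0.7,"wy":6,"wz":-2,"tx":19,"ty":-66,"tz":8,"gripper":-0.2},{"wx":1,"wy":9,"wz":-3,"tx":29,"ty":-100,"tz":12,"gripper":-0.2},{"wx":1.4,"wy":12.2,"wz":-4,"tx":39,"ty":-133,"tz":17,"gripper":-0.2},{"wx":1.8,"wy":15.4,"wz":-5,"tx":48,"ty":-166,"tz":22,"gripper":-0.2}]' 25
python3 - <<'E'
from look import *
t=tcp(s=.215,**SHORT); show()
plan(t+[0,-.05,.07],pegR(5.5),mx=36)
E
```

```text
time_s: 19.95
tool_pos: [0.5871, 0.0212, 0.3052]
tool_rot: [-179.1, -31.0, 2.0]
force: [0.6, -1.8, -1.4]
grip_width: 0.0641
grasp_force: 25.0
19.95 [0.5871 0.0212 0.3052] [-179.06  -31.      2.03] F [ 0.62 -1.8  -1.37] w 0.0641 g 25.0 q [ -1. -13.  -3. 113.  -1.  50. -92.]
5 rows: t [21.5, -164.7, 53.6] w [1.1, 9.0, -2.9]
```

```bash

python3 -m creep '[{"wx":0.2,"wy":1.8,"wz":-0.6,"tx":10,"ty":-33,"tz":4,"gripper":-0.2},{"wx":0.4,"wy":3.6,"wz":-1.2,"tx":16,"ty":-66,"tz":10,"gripper":-0.2},{"wx":0.7,"wy":5.4,"wz":-1.8,"tx":22,"ty":-99,"tz":20,"gripper":-0.2},{"wx":0.9,"wy":7.2,"wz":-2.4,"tx":22,"ty":-132,"tz":35,"gripper":-0.2},{"wx":1.1,"wy":9,"wz":-2.9,"tx":22,"ty":-165,"tz":53,"gripper":-0.2}]' 25
python3 - <<'E'
from look import *
t=tcp(s=.215,**SHORT)
for c in("scene","top"):
  p,d=optics.read_camera(c); P=cloud(c,d)
  if c=="scene": cv2.imwrite("pics/s7.png",cv2.resize(p[50:170,230:390,::-1],(640,480)))
  for q in ["short_peg","tall_beaker"]:
    for r in nets.place_of(q,c)[:1]: print(c,q,np.round(r["point"],3),round(r["confidence"],2))
  for q in ["short_cup"]:
    for r in nets.place_of(q,c)[:3]: print(c,q,np.round(r["point"],3),round(r["confidence"],2),pegR(5.5).inv().apply(np.array(r["point"])-SHORT["foot"]).round(4))
show(); where(full=.079,**SHORT)
plan(t,pegR(5.5),mx=36)
E
```

```text
time_s: 20.37
tool_pos: [0.6262, 0.1883, 0.2742]
tool_rot: [-180.0, -40.1, 5.5]
force: [1.2, -0.8, -2.3]
grip_width: 0.0642
grasp_force: 25.0
scene short_peg [0.477 0.222 0.095] 0.79
scene tall_beaker [0.608 0.065 0.17 ] 0.83
scene short_cup [0.646 0.188 0.307] 0.91 [ 0.262   0.0518 -0.0574]
scene short_cup [ 0.625 -0.528  0.031] 0.7 [0.0156 0.7626 0.0972]
scene short_cup [ 0.721 -0.324  0.001] 0.28 [0.0846 0.5687 0.1941]
top short_peg [0.476 0.225 0.094] 0.59
top tall_beaker [0.609 0.066 0.172] 0.71
top short_cup [0.605 0.066 0.17 ] 0.65 [0.1338 0.1697 0.014 ]
top short_cup [0.648 0.186 0.308] 0.6 [ 0.2639  0.0545 -0.0571]
top short_cup [ 0.623 -0.524  0.03 ] 0.6 [0.0133 0.7579 0.0966]
20.77 [0.6272 0.185  0.2756] [-179.98  -40.04    5.27] F [-0.33  0.38 -1.17] w 0.0645 g 25.0 q [  -3.   -8.  -21.  115.   17.   35. -120.]
floor [ 0.259   0.0532 -0.0583] rim [ 0.18    0.053  -0.0582] F_tool [-0.98 -0.41  0.7 ]
3 rows: t [-44.2, -53.2, 58.1] w [0.1, -0.0, -0.2]
```

View pics/s7.png

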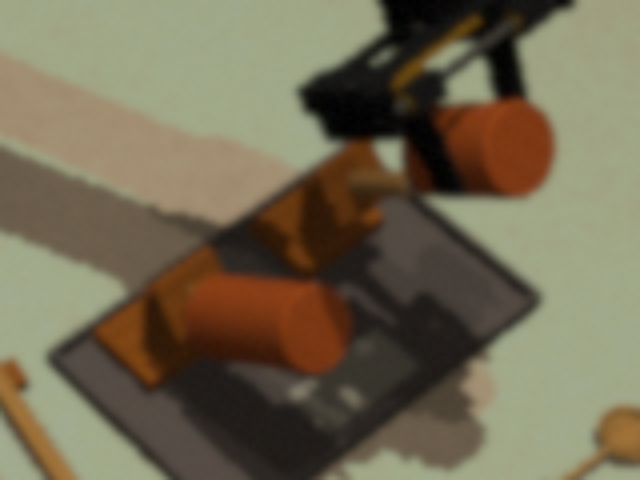

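The picture shows the beaker hanging on the long peg with its foot at (315,325). The short cup is tilted in the grip, foot at (515,148), above and beside the short peg.

```bash

python3 -m creep '[{"wx":0,"wy":0,"wz":0,"tx":0,"ty":-15,"tz":12,"gripper":-0.2},{"wx":0,"wy":0,"wz":0,"tx":-6,"ty":-30,"tz":25,"gripper":-0.2},{"wx":0,"wy":0,"wz":0,"tx":-15,"ty":-45,"tz":40,"gripper":-0.2},{"wx":0,"wy":0,"wz":0,"tx":-25,"ty":-53,"tz":52,"gripper":-0.2},{"wx":0,"wy":0,"wz":0,"tx":-35,"ty":-53,"tz":58,"gripper":-0.2}]' 18 >/dev/null
python3 -m creep '[{"wx":0,"wy":0,"wz":0,"tx":0,"ty":0,"tz":0,"gripper":-0.2},{"wx":0,"wy":0,"wz":0,"tx":0,"ty":0,"tz":0,"gripper":-0.2},{"wx":0,"wy":0,"wz":0,"tx":0,"ty":0,"tz":0,"gripper":-0.2}]' 18
python3 - <<'E'
from look import *
show(); where(full=.079,**SHORT)
E
```

```text
time_s: 21.43
tool_pos: [0.6334, 0.2397, 0.2102]
tool_rot: [-179.9, -40.2, 5.3]
force: [1.1, -0.0, -1.4]
grip_width: 0.0646
grasp_force: 18.0
21.43 [0.6334 0.2397 0.2102] [-179.94  -40.17    5.31] F [ 1.09 -0.02 -1.45] w 0.0646 g 18.0 q [  -5.   -0.  -27.  116.   33.   31. -140.]
floor [ 0.2257 -0.0006 -0.0009] rim [ 0.1467 -0.0008 -0.0007] F_tool [-0.1   0.12  1.81]
```

```bash

python3 -m creep '[{"wx":0,"wy":0,"wz":0,"tx":-10,"ty":0,"tz":0,"gripper":-0.2},{"wx":0,"wy":0,"wz":0,"tx":-20,"ty":0,"tz":0,"gripper":-0.2},{"wx":0,"wy":0,"wz":0,"tx":-30,"ty":0,"tz":0,"gripper":-0.2},{"wx":0,"wy":0,"wz":0,"tx":-40,"ty":0,"tz":0,"gripper":-0.2},{"wx":0,"wy":0,"wz":0,"tx":-50,"ty":0,"tz":0,"gripper":-0.2}]' 18 >/dev/null
python3 - <<'E'
from look import *
show(); where(full=.079,**SHORT)
E
```

```text
21.85 [0.593  0.2367 0.1755] [179.99 -40.03   5.46] F [-0.26  0.03 -2.04] w 0.065 g 18.0 q [  -5.   -3.  -28.  123.   37.   28. -147.]
floor [ 0.1724 -0.0016 -0.0003] rim [ 0.0934 -0.0016 -0.0003] F_tool [-1.5  -0.06  1.4 ]
```

J7 is drifting toward its limit. The cup is round, so rolling the gripper about its axis costs nothing; I'll test which way relieves J7.

```bash

python3 -m creep '[{"wx":2,"wy":0,"wz":0,"tx":0,"ty":0,"tz":0,"gripper":-0.2},{"wx":4,"wy":0,"wz":0,"tx":0,"ty":0.7,"tz":0,"gripper":-0.2},{"wx":6,"wy":0,"wz":0,"tx":0,"ty":1.3,"tz":0,"gripper":-0.2},{"wx":6,"wy":0,"wz":0,"tx":0,"ty":1.3,"tz":0,"gripper":-0.2}]' 18 >/dev/null
python3 - <<'E'
from look import *
show(); where(full=.079,**SHORT); print(get_obs()["qpos"])
E
```

```text
22.18 [0.5939 0.2331 0.1755] [-173.99  -39.98    5.26] F [-0.39 -1.76 -2.62] w 0.0648 g 18.0 q [  -5.   -5.  -23.  125.   20.   21. -128.]
floor [0.1728 0.0034 0.0002] rim [0.0938 0.0032 0.0001] F_tool [-2.11  1.88  1.46]
[  -5.00646725   -4.62804397  -23.22464508  124.68991023   20.48391206
   21.4202809  -127.9083371 ]
```

```bash

python3 -m creep '[{"wx":0,"wy":0,"wz":0,"tx":-8,"ty":-3,"tz":0,"gripper":-0.2},{"wx":0,"wy":0,"wz":0,"tx":-16,"ty":-3,"tz":0,"gripper":-0.2},{"wx":0,"wy":0,"wz":0,"tx":-24,"ty":-3,"tz":0,"gripper":-0.2},{"wx":0,"wy":0,"wz":0,"tx":-32,"ty":-3,"tz":0,"gripper":-0.2},{"wx":0,"wy":0,"wz":0,"tx":-38,"ty":-3,"tz":0,"gripper":-0.2}]' 18 >/dev/null
python3 - <<'E'
from look import *
show(); where(full=.079,**SHORT)
E
```

```text
22.6 [0.5635 0.2357 0.1509] [-174.06  -39.97    5.5 ] F [-0.25  0.26 -1.88] w 0.0645 g 18.0 q [  -5.   -6.  -26.  129.   25.   19. -134.]
floor [ 0.134  -0.0021 -0.0003] rim [ 0.055  -0.0021 -0.0003] F_tool [-1.37 -0.15  1.32]
```

```bash

python3 -m creep '[{"wx":0,"wy":0,"wz":0,"tx":-5,"ty":0,"tz":0,"gripper":-0.2},{"wx":0,"wy":0,"wz":0,"tx":-10,"ty":0,"tz":0,"gripper":-0.2},{"wx":0,"wy":0,"wz":0,"tx":-14,"ty":0,"tz":0,"gripper":-0.2},{"wx":0,"wy":0,"wz":0,"tx":-17,"ty":0,"tz":0,"gripper":-0.2},{"wx":0,"wy":0,"wz":0,"tx":-18,"ty":0,"tz":0,"gripper":-0.2}]' 18 >/dev/null
python3 -c 'from look import *
where(full=.079,**SHORT)'
python3 -m creep '[{"wx":0,"wy":0,"wz":0,"tx":-1,"ty":0,"tz":0,"gripper":-0.2},{"wx":0,"wy":0,"wz":0,"tx":-2,"ty":0,"tz":0,"gripper":-0.2},{"wx":0,"wy":0,"wz":0,"tx":-3,"ty":0,"tz":0,"gripper":-0.2},{"wx":0,"wy":0,"wz":0,"tx":-3,"ty":0,"tz":0,"gripper":-0.2}]' 18 >/dev/null
python3 -c 'from look import *
where(full=.079,**SHORT)'
```

```text
floor [ 0.1174 -0.0019 -0.0004] rim [ 0.0384 -0.002  -0.0003] F_tool [-2.05  1.42  0.8 ]
floor [ 0.1149 -0.002  -0.0004] rim [ 0.0359 -0.0021 -0.0004] F_tool [-0.94 -0.04  1.24]
```

```bash

python3 -m creep '[{"wx":0,"wy":0,"wz":0,"tx":-1,"ty":0,"tz":0,"gripper":-0.2},{"wx":0,"wy":0,"wz":0,"tx":-2,"ty":0,"tz":0,"gripper":-0.2},{"wx":0,"wy":0,"wz":0,"tx":-2,"ty":0,"tz":0,"gripper":-0.2}]' 18 >/dev/null
python3 -c 'from look import *
where(full=.079,**SHORT)'
python3 -m creep '[{"wx":0,"wy":0,"wz":0,"tx":-1,"ty":0,"tz":0,"gripper":-0.2},{"wx":0,"wy":0,"wz":0,"tx":-2,"ty":0,"tz":0,"gripper":-0.2},{"wx":0,"wy":0,"wz":0,"tx":-2,"ty":0,"tz":0,"gripper":-0.2}]' 18 >/dev/null
python3 -c 'from look import *
where(full=.079,**SHORT);show()'
```

```text
floor [ 0.1127 -0.002  -0.0004] rim [ 0.0337 -0.0021 -0.0003] F_tool [-1.76 -0.98  1.94]
floor [ 0.1106 -0.002  -0.0004] rim [ 0.0316 -0.0021 -0.0003] F_tool [-0.85  0.01  1.77]
23.85 [0.5456 0.2339 0.1359] [-173.99  -40.03    5.44] F [ 0.47  0.22 -1.9 ] w 0.0647 g 18.0 q [  -4.   -7.  -27.  132.   28.   18. -139.]
```

```bash

python3 -m creep '[{"wx":0,"wy":0,"wz":0,"tx":-1,"ty":0,"tz":0,"gripper":-0.2},{"wx":0,"wy":0,"wz":0,"tx":-2,"ty":0,"tz":0,"gripper":-0.2},{"wx":0,"wy":0,"wz":0,"tx":-3,"ty":0,"tz":0,"gripper":-0.2},{"wx":0,"wy":0,"wz":0,"tx":-3,"ty":0,"tz":0,"gripper":-0.2}]' 18 >/dev/null
python3 -c 'from look import *
where(full=.079,**SHORT)'
```

```text
floor [ 0.1075 -0.002  -0.0004] rim [ 0.0285 -0.0021 -0.0003] F_tool [-0.46  0.11  1.99]
```

```bash

python3 -m creep '[{"wx":0,"wy":0,"wz":0,"tx":-1,"ty":0,"tz":0,"gripper":-0.2},{"wx":0,"wy":0,"wz":0,"tx":-2,"ty":0,"tz":0,"gripper":-0.2},{"wx":0,"wy":0,"wz":0,"tx":-2.5,"ty":0,"tz":0,"gripper":-0.2},{"wx":0,"wy":0,"wz":0,"tx":-2.5,"ty":0,"tz":0,"gripper":-0.2}]' 18 >/dev/null
python3 -c 'from look import *
where(full=.079,**SHORT)'
```

```text
floor [ 0.1052 -0.002  -0.0004] rim [ 0.0262 -0.0021 -0.0003] F_tool [-0.63  0.22  2.1 ]
```

```bash

python3 -m creep '[{"wx":0,"wy":0,"wz":0,"tx":-1,"ty":0,"tz":0,"gripper":-0.2},{"wx":0,"wy":0,"wz":0,"tx":-2,"ty":0,"tz":0,"gripper":-0.2},{"wx":0,"wy":0,"wz":0,"tx":-2.5,"ty":0,"tz":0,"gripper":-0.2},{"wx":0,"wy":0,"wz":0,"tx":-2.5,"ty":0,"tz":0,"gripper":-0.2}]' 18 >/dev/null
python3 -c 'from look import *
where(full=.079,**SHORT)'
```

```text
floor [ 0.1027 -0.002  -0.0004] rim [ 0.0237 -0.0021 -0.0003] F_tool [-0.96 -0.49  1.35]
```

```bash

python3 -m creep '[{"wx":0,"wy":0,"wz":0,"tx":-1,"ty":0,"tz":0,"gripper":-0.2},{"wx":0,"wy":0,"wz":0,"tx":-2,"ty":0,"tz":0,"gripper":-0.2},{"wx":0,"wy":0,"wz":0,"tx":-2,"ty":0,"tz":0,"gripper":-0.2}]' 18 >/dev/null
python3 -c 'from look import *
where(full=.079,**SHORT)'
```

```text
floor [ 0.1006 -0.002  -0.0004] rim [ 0.0216 -0.0021 -0.0003] F_tool [-1.29 -0.1   1.12]
```

```bash

python3 -m creep '[{"wx":0,"wy":0,"wz":0,"tx":-1,"ty":0,"tz":0,"gripper":-0.2},{"wx":0,"wy":0,"wz":0,"tx":-2,"ty":0,"tz":0,"gripper":-0.2},{"wx":0,"wy":0,"wz":0,"tx":-2,"ty":0,"tz":0,"gripper":-0.2}]' 18 >/dev/null
python3 -c 'from look import *
where(full=.079,**SHORT)'
```

```text
floor [ 0.0986 -0.002  -0.0004] rim [ 0.0196 -0.0021 -0.0003] F_tool [-0.62  0.13  2.  ]
```

```bash

python3 -m creep '[{"wx":0,"wy":0,"wz":0,"tx":-1,"ty":0,"tz":0,"gripper":-0.2},{"wx":0,"wy":0,"wz":0,"tx":-2,"ty":0,"tz":0,"gripper":-0.2},{"wx":0,"wy":0,"wz":0,"tx":-2,"ty":0,"tz":0,"gripper":-0.2}]' 18 >/dev/null
python3 -c 'from look import *
where(full=.079,**SHORT);print(get_obs()["qpos"].round(1) if hasattr(get_obs()["qpos"],"round") else get_obs()["qpos"])'
```

```text
floor [ 0.0973 -0.0021 -0.0005] rim [ 0.0183 -0.0022 -0.0004] F_tool [-0.53  1.02  2.37]
[  -3.4   -7.7  -28.7  133.4   29.8   16.6 -141.4]
```

Motion fell behind at 0.097, which is probably first contact. I'll go a millimetre further.

```bash

python3 -m creep '[{"wx":0,"wy":0,"wz":0,"tx":-1,"ty":0,"tz":0,"gripper":-0.2},{"wx":0,"wy":0,"wz":0,"tx":-1.5,"ty":0,"tz":0,"gripper":-0.2},{"wx":0,"wy":0,"wz":0,"tx":-1.5,"ty":0,"tz":0,"gripper":-0.2}]' 18 >/dev/null
python3 -c 'from look import *
where(full=.079,**SHORT)'
```

```text
floor [ 0.0971 -0.0022 -0.0008] rim [ 0.0181 -0.0023 -0.0005] F_tool [3.84 1.39 1.38]
```

```bash

python3 -m creep '[{"wx":0,"wy":0,"wz":0,"tx":-1,"ty":0,"tz":0,"gripper":-0.2},{"wx":0,"wy":0,"wz":0,"tx":-1.5,"ty":0,"tz":0,"gripper":-0.2},{"wx":0,"wy":0,"wz":0,"tx":-1.5,"ty":0,"tz":0,"gripper":-0.2}]' 18 >/dev/null
python3 -c 'from look import *
where(full=.079,**SHORT)'
```

```text
floor [ 0.0969 -0.0022 -0.001 ] rim [ 0.0179 -0.0024 -0.0007] F_tool [5.94 2.15 2.35]
```

```bash

python3 -m creep '[{"wx":0,"wy":0,"wz":0,"tx":0,"ty":0,"tz":0,"gripper":-0.2},{"wx":0,"wy":0,"wz":0,"tx":0,"ty":0,"tz":0,"gripper":-0.2},{"wx":0,"wy":0,"wz":0,"tx":0,"ty":0,"tz":0,"gripper":-0.2},{"wx":0,"wy":0,"wz":0,"tx":0,"ty":0,"tz":0,"gripper":-0.2},{"wx":0,"wy":0,"wz":0,"tx":0.5,"ty":0,"tz":0,"gripper":-0.2}]' 18 >/dev/null
python3 -c 'from look import *
where(full=.079,**SHORT)'
python3 -m creep '[{"wx":0,"wy":0,"wz":0,"tx":0.5,"ty":0,"tz":2,"gripper":-0.2},{"wx":0,"wy":0,"wz":0,"tx":0.5,"ty":0,"tz":4,"gripper":-0.2},{"wx":0,"wy":0,"wz":0,"tx":0.5,"ty":0,"tz":6,"gripper":-0.2},{"wx":0,"wy":0,"wz":0,"tx":0.5,"ty":0,"tz":8,"gripper":-0.2},{"wx":0,"wy":0,"wz":0,"tx":0.5,"ty":0,"tz":8,"gripper":-0.2}]' 18 >/dev/null
python3 -c 'from look import *
where(full=.079,**SHORT)'
```

```text
floor [ 0.097  -0.0021 -0.001 ] rim [ 0.018  -0.0023 -0.0006] F_tool [4.4  0.81 3.79]
floor [ 0.0969 -0.004   0.0072] rim [ 0.0179 -0.0041  0.0075] F_tool [ 6.59 -0.3  -0.12]
```

```bash

python3 -m creep '[{"wx":0,"wy":0,"wz":0,"tx":0,"ty":0,"tz":1,"gripper":-0.2},{"wx":0,"wy":0,"wz":0,"tx":0,"ty":0,"tz":2,"gripper":-0.2},{"wx":0,"wy":0,"wz":0,"tx":0,"ty":0,"tz":3,"gripper":-0.2},{"wx":0,"wy":0,"wz":0,"tx":0,"ty":0,"tz":4,"gripper":-0.2},{"wx":0,"wy":0,"wz":0,"tx":0,"ty":0,"tz":4,"gripper":-0.2}]' 18 >/dev/null
python3 -c 'from look import *
where(full=.079,**SHORT);show()'
```

```text
floor [ 0.0969 -0.0044  0.011 ] rim [ 0.0179 -0.0045  0.0113] F_tool [ 5.36 -0.25 -1.23]
27.35 [0.5424 0.2361 0.1183] [-173.88  -40.22    5.44] F [3.26 0.43 4.42] w 0.0643 g 18.0 q [  -1.   -6.  -31.  133.   35.   15. -147.]
```

```bash

python3 -m creep '[{"wx":0,"wy":0,"wz":0,"tx":0,"ty":0,"tz":1,"gripper":-0.2},{"wx":0,"wy":0,"wz":0,"tx":0,"ty":1,"tz":2,"gripper":-0.2},{"wx":0,"wy":0,"wz":0,"tx":0,"ty":2,"tz":3,"gripper":-0.2},{"wx":0,"wy":0,"wz":0,"tx":0,"ty":2,"tz":4,"gripper":-0.2},{"wx":0,"wy":0,"wz":0,"tx":0,"ty":2,"tz":4,"gripper":-0.2}]' 18 >/dev/null
python3 -c 'from look import *
where(full=.079,**SHORT);show()'
```

```text
floor [ 0.0968 -0.0033  0.0151] rim [ 0.0178 -0.0034  0.0155] F_tool [ 5.82 -0.62 -1.17]
27.77 [0.545  0.2352 0.1151] [-173.86  -40.22    5.47] F [3.59 0.83 4.69] w 0.0646 g 18.0 q [  -1.   -5.  -31.  133.   37.   15. -148.]
```

Now I release it and back off upward.

```bash

python3 -m creep '[{"wx":0,"wy":0,"wz":0,"tx":0,"ty":0,"tz":1,"gripper":-0.2},{"wx":0,"wy":0,"wz":0,"tx":0,"ty":0,"tz":1,"gripper":0.45},{"wx":0,"wy":0,"wz":0,"tx":0,"ty":0,"tz":1,"gripper":0.55},{"wx":0,"wy":0,"wz":0,"tx":0,"ty":0,"tz":1,"gripper":0.7},{"wx":0,"wy":0,"wz":0,"tx":0,"ty":0,"tz":1,"gripper":0.85}]' 8
python3 -m creep '[{"wx":0,"wy":0,"wz":0,"tx":0,"ty":0,"tz":0,"gripper":1},{"wx":0,"wy":0,"wz":0,"tx":0,"ty":0,"tz":0,"gripper":1},{"wx":0,"wy":0,"wz":0,"tx":0,"ty":0,"tz":0,"gripper":1},{"wx":0,"wy":0,"wz":0,"tx":0,"ty":0,"tz":0,"gripper":1},{"wx":0,"wy":0,"wz":0,"tx":0,"ty":0,"tz":0,"gripper":1}]'
python3 - <<'E'
from look import *
show(); where(full=.079,**SHORT)
optics.read_camera("scene")
for q in ["short_cup","short_cup_floor"]:
  for r in nets.place_of(q,"scene")[:3]: print(q,np.round(r["point"],3),r["confidence"],pegR(5.5).inv().apply(np.array(r["point"])-SHORT["foot"]).round(4))
E
```

```text
time_s: 28.18
tool_pos: [0.5432, 0.233, 0.1109]
tool_rot: [-174.1, -39.9, 5.5]
force: [-0.0, 0.1, 0.5]
grip_width: 0.0745
grasp_force: 0.0
time_s: 28.6
tool_pos: [0.5446, 0.2336, 0.1126]
tool_rot: [-174.0, -40.0, 5.4]
force: [-0.7, 0.5, -1.1]
grip_width: 0.0865
grasp_force: 0.0
28.6 [0.5446 0.2336 0.1126] [-173.99  -40.03    5.43] F [-0.7   0.47 -1.08] w 0.0865 g 0.0 q [  -1.   -5.  -31.  133.   37.   15. -148.]
floor [ 0.0947 -0.0018  0.0168] rim [ 0.0157 -0.0019  0.0168] F_tool [-1.2  -0.49  0.46]
short_cup [0.567 0.234 0.143] 0.88 [ 0.0998 -0.0009  0.0206]
short_cup [ 0.621 -0.527  0.033] 0.7 [0.0139 0.761  0.093 ]
short_cup [ 0.722 -0.321  0.   ] 0.54 [0.0851 0.5662 0.1949]
short_cup_floor [0.561 0.235 0.141] 0.85 [ 0.0939 -0.0029  0.0186]
short_cup_floor [ 0.618 -0.52   0.029] 0.85 [0.0097 0.7535 0.094 ]
short_cup_floor [0.581 0.147 0.005] 0.58 [0.0154 0.0863 0.1304]
```

```bash

python3 -m creep '[{"wx":0,"wy":0,"wz":0,"tx":9,"ty":0,"tz":-12,"gripper":1},{"wx":0,"wy":0,"wz":0,"tx":22,"ty":0,"tz":-28,"gripper":1},{"wx":0,"wy":0,"wz":0,"tx":38,"ty":0,"tz":-48,"gripper":1},{"wx":0,"wy":0,"wz":0,"tx":54,"ty":0,"tz":-68,"gripper":1},{"wx":0,"wy":0,"wz":0,"tx":72,"ty":0,"tz":-90,"gripper":1}]' 25
python3 -m creep '[{"wx":0,"wy":0,"wz":0,"tx":14,"ty":0,"tz":-18,"gripper":1},{"wx":0,"wy":0,"wz":0,"tx":28,"ty":0,"tz":-36,"gripper":1},{"wx":0,"wy":0,"wz":0,"tx":42,"ty":0,"tz":-54,"gripper":1},{"wx":0,"wy":0,"wz":0,"tx":42,"ty":0,"tz":-54,"gripper":1},{"wx":0,"wy":0,"wz":0,"tx":42,"ty":0,"tz":-54,"gripper":1}]' 25
python3 - <<'E'
from look import *
show()
for c in("scene","top"):
  p,d=optics.read_camera(c)
  if c=="scene": cv2.imwrite("pics/s8.png",cv2.resize(p[50:200,180:380,::-1],(640,480)))
  for q,S,k in [("short_cup_floor",SHORT,5.5),("tall_beaker_floor",LONG,5),("short_cup",SHORT,5.5),("tall_beaker",LONG,5)]:
    for r in nets.place_of(q,c)[:2]: print(c,q,round(r["confidence"],2),pegR(k).inv().apply(np.array(r["point"])-S["foot"]).round(4))
E
```

```text
time_s: 29.17
tool_pos: [0.5423, 0.2238, 0.2279]
tool_rot: [-174.0, -40.0, 5.4]
force: [0.7, -0.0, 0.1]
grip_width: 0.0866
grasp_force: 0.0
time_s: 29.58
tool_pos: [0.5504, 0.2238, 0.2948]
tool_rot: [-174.1, -39.9, 5.5]
force: [-0.3, -1.1, -0.0]
grip_width: 0.0872
grasp_force: 0.0
29.58 [0.5504 0.2238 0.2948] [-174.08  -39.86    5.49] F [-0.26 -1.09 -0.03] w 0.0872 g 0.0 q [ -21.  -17.   -9.  121.   12.   38. -119.]
scene short_cup_floor 0.74 [0.014  0.753  0.0948]
scene tall_beaker_floor 0.64 [0.1357 0.0061 0.0194]
scene short_cup 0.98 [0.0146 0.762  0.0984]
scene short_cup 0.66 [ 0.1011 -0.0007  0.0195]
top short_cup_floor 0.95 [0.0134 0.7562 0.0944]
top short_cup_floor 0.5 [0.0924 0.001  0.0234]
top tall_beaker_floor 0.8 [1.333e-01 1.000e-04 1.710e-02]
top tall_beaker_floor 0.33 [-0.0925  0.259   0.0103]
top short_cup 0.86 [0.0155 0.7566 0.1007]
top short_cup 0.58 [ 0.1011 -0.0014  0.0187]
top tall_beaker 0.81 [0.1404 0.0027 0.0197]
```

View pics/s8.png

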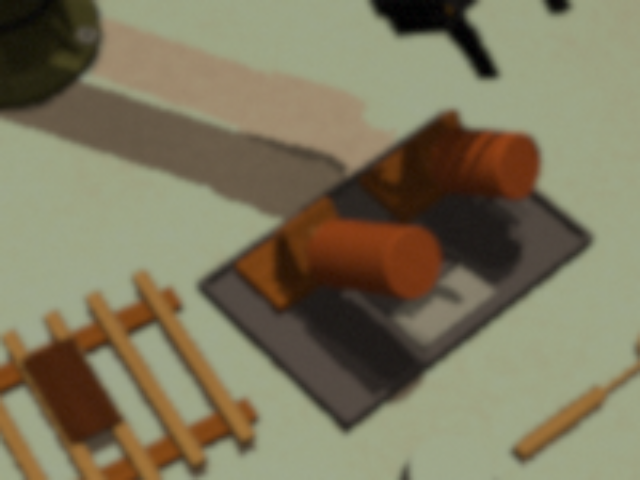

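The picture shows both cups hanging home, the beaker's foot at (408,262) and the short cup's at (518,165). The rib is in place at (70,390) and the gripper is clear above. Handing in.

```bash
python3 -c 'from look import *
print(env.sign_off())'
```

```text
the job is handed in; nothing more can be done
None
```

I pressed the tall beaker home on the long peg, then the short cup home on the short peg, each with about 7 N. I let go of both, and the last pictures show them hanging home. The job is handed in at about 30 s of the 69 s; the sign-off gave no verdict.

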